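Rack the washed spot plates and spatulas and start the dryer

ROBOT

A 6-joint arm with a two-finger parallel gripper is mounted at the origin on the work surface. World frame = base frame: x ahead of the robot, y to its left, z up, the work surface at z = 0. Lengths are in m, angles in rad, forces in N, time in s.
With the tool pointing down it reaches from about 0.35 to 0.85 m from the base axis. Payload 8.1 kg.
Tool frame: the origin (TCP) lies between the finger pads; the fingertips stand 8 mm ahead of it and the grasp point (between the pads) lies 11 mm behind it (robot.tip_reach is the y of the fingertips in the tool frame, in m); y points along the fingers, z is the direction in which the jaws open and shut, and the axes are right-handed (so a half turn about y gives the same grasp; the last joint's range is limited). The gripper opens to 93 mm and grips with 3 to 60 N. Pads are 15 mm wide; open, the fingers measure 128 mm over their backs; the gripper's body (75 mm by 188 mm) begins 65 mm behind the grasp point.
Start: joints at [-1.282, 0.13, 1.488, -0, 1.523, -0.085], TCP at [0.219, -0.559, 0.227] pointing down, gripper open.
Joint ranges: [-2.96, 2.96], [-0.89, 2.26], [0.02, 2.5], [-1.34, 4.48], [0, 2.73], [-2.66, 2.66]. Speed limits (rad/s): [2.39, 2.39, 2.79, 3.14, 3.14, 3.14].

INTERFACE

Orientations are given as a rotation vector (axis times angle).
In Python, from plant import robot gives the robot as it stands.
- The arm moves only by the tool carry_out, never from a script. Its argument "increments" is a list of rows, each an object with "linear": the shift along the tool's x, y, z in m, a list of three; "yaw": the turn about the tool's y in rad. A call has 1 to 5 rows; each row is the pose to reach, as a shift and turn from the pose measured when the call began, along the tool's axes at that moment; what a row does not reach only later rows make up. A row lasts 1/8 s, in which the tool goes at most 62.5 mm and 10.7 degrees, less where a joint would pass 70% of its speed; a pose out of reach is approached as far as the arm can. A call with a gripper value outside its range is refused whole. "gripper" is the opening, from 0 (shut) to 1 (fully open), set as the call begins (left out, the last holds). The fingers move at their own pace and stop on an object; "newtons" is the grip in N (left out, the last holds). Time passes only in rows, so rows that repeat a pose let the fingers close. It gives the time, the measured TCP pose, the force and the opening at its end, in the units of the state.
- robot.read_state(): the state, without advancing time (a new reading comes with each control period).
- robot.read_camera(name): name is "side" or "top" or "wrist"; returns the picture (400x640x3 uint8, blue, green, red); there is no depth.
- robot.camera_params(name): a dict with "fov_y" (degrees; the focal length in pixels is half the picture's height over the tangent of half this angle, whatever the lens; pixels are square), "cx", "cy" (the principal point, pixels), "R" (3x3) and "t" (3): a world point X has camera coordinates R X + t. Camera axes: x right, y down, z forward; pixel columns grow to the right and rows downward; lengths in m; the calibration is good to about 2 mm. A picture is of the moment at which its call begins: read the wrist's pose just before it. camera_params takes no time and is no camera call; for the wrist camera it gives the pose at the moment of the call.
- robot.close_job(): hands the job in, once; it reports no verdict.
The state is a dict: "t": time; "q": joint angles; "dq": joint speeds; "joint_torque": joint torques, N m; "tool_pos": TCP position; "orientation": TCP orientation; "force": force on the tool from outside, world axes, zero at the start; "wrist_torque": the same for the moment, N m; "opening": finger opening in m.
Only numpy, scipy, OpenCV 4.12 (cv2) and the standard library are available. Lean on these libraries where they do the work, as an engineer would, in place of code of your own. Each camera call takes 0.05 s, during which the arm holds its last target.

TASK

The washing-up lies on the bench mat: stand every porcelain spot plate upright on edge in a bay of its own on the warm-air dryer, and slide every spatula blade-down into a slot of its own in the white draining block until the blade is fully home. When all of it is racked, press the dryer's green start button right down; leave the rest of the bench as it is.

Things in the scene. Friction and masses are not known exactly. Their poses are not given: they have to be found in the camera images.
- plate1: white porcelain six-well spot plate, 95 x 58 x 15 mm (x, y, z), about 0.17 kg; lies flat with its wells up at the start. Origin: centre of the 95 x 58 underside; z points out of the welled face, x along the 95 mm length. Three to five of plate1..plate5 are present, the others are None
- plate2: white porcelain six-well spot plate, 95 x 58 x 15 mm (x, y, z), about 0.17 kg; lies flat with its wells up at the start. Origin: centre of the 95 x 58 underside; z points out of the welled face, x along the 95 mm length. Three to five of plate1..plate5 are present, the others are None
- plate3: white porcelain six-well spot plate, 95 x 58 x 15 mm (x, y, z), about 0.17 kg; lies flat with its wells up at the start. Origin: centre of the 95 x 58 underside; z points out of the welled face, x along the 95 mm length. Three to five of plate1..plate5 are present, the others are None
- plate4: white porcelain six-well spot plate, 95 x 58 x 15 mm (x, y, z), about 0.17 kg; lies flat with its wells up at the start. Origin: centre of the 95 x 58 underside; z points out of the welled face, x along the 95 mm length. Three to five of plate1..plate5 are present, the others are None
- plate5: white porcelain six-well spot plate, 95 x 58 x 15 mm (x, y, z), about 0.17 kg; lies flat with its wells up at the start. Origin: centre of the 95 x 58 underside; z points out of the welled face, x along the 95 mm length. Three to five of plate1..plate5 are present, the others are None
- spatula1: flat spatula, about 80 g: stiff steel blade 75 x 24 x 2.5 mm with a rounded tip along +x, straight dark wooden handle 95 x 20 x 16 mm along -x. Origin: on the underside of the handle at its shoulder, where the blade begins; the blade's middle plane lies 8 mm above the origin plane (z), its flat faces look along z, its width is along y. Balances 11 mm behind the shoulder. Lies flat at the start
- spatula2: flat spatula, about 80 g: stiff steel blade 75 x 24 x 2.5 mm with a rounded tip along +x, straight dark wooden handle 95 x 20 x 16 mm along -x. Origin: on the underside of the handle at its shoulder, where the blade begins; the blade's middle plane lies 8 mm above the origin plane (z), its flat faces look along z, its width is along y. Balances 11 mm behind the shoulder. Lies flat at the start
- dryer: white warm-air dryer, fixed, 304 x 150 mm (x, y), deck 50 mm above the bench, left or right of the mat. Origin: centre of its underside; x along its length, to the robot's left; z up. Six plate bays in a row: bay centres at x = -62, -28, 6, 40, 74, 108 mm, y = 0, between seven pairs of steel wire hairpins that stand 50 mm above the deck. Grey strip with the start button at the x = -121 mm end
- bay3 (a point): deck centre of the third bay (x = 6 mm, y = 0, 50 mm above the bench), axes as the dryer's. Every bay is 20 mm wide in x; its hairpins (5 mm wire, 14 mm wide, round tops) are at y = -18 and 18 mm. A plate in a bay stands on the deck with its faces looking along x; on its short edge its 58 mm width overhangs the hairpins by 9 mm each side, free for fingers
- block: white plastic draining block, fixed, 130 x 62 x 80 mm (x, y, z), across from the dryer. Origin: centre of its underside; x along its length, to the robot's left. Three slots at x = -40, 0 and 40 mm, y = 0: each 10 mm wide (x), 32 mm long (y), 70 mm deep (closed floor 10 mm above the bench), mouth chamfered 3 mm. A blade fully home stands on the floor, the handle's shoulder 5 mm above the block's top
- start (a joint): travel of the dryer's green start button: 0 up, 0.006 m fully down; sprung (about 5 N to press it home), comes up again by itself
- start_top (a point): centre of the top face of the round green start button (28 mm across, pressed straight down), 68 mm above the bench, at x = -121 mm, y = 0 of the dryer; moves with the button
- petri_dish: bystander, to be left alone: closed shallow dish, 90 mm across, 16 mm high, lies among the plates. Origin: centre of its underside
- conical_flask: bystander, to be left alone: glass conical flask, 88 mm across the foot, 134 mm tall. Origin: centre of its underside
- beaker: bystander, to be left alone: glass beaker, 84 mm across, 105 mm tall. Origin: centre of its underside
- mortar: bystander, to be left alone: white mortar, 112 mm across, 58 mm high, with a pestle leaning out of it (85 mm high). Origin: centre of its underside
- basin: bystander, to be left alone: white porcelain evaporating basin, 80 mm across, 34 mm high. Origin: centre of its underside
Mind the look-alikes: they are no part of the job. Leave any orange or yellow look-alike of the spatula2 alone.

How it is judged:
On the way, in this order (a step that is already met when the one before it is completed fails the run):
1. every spot plate present stands upright in a bay of the dryer and both spatulas are fully home in slots of the block (angle between plate1's own z axis and vertical between 1.27 and 1.87 rad and x of plate1 in the frame of dryer between -0.079 and 0.125 m and y of plate1 in the frame of dryer between -0.022 and 0.022 m and z of plate1 in the frame of dryer between 0.07 and 0.106 m and angle between plate2's own z axis and vertical between 1.27 and 1.87 rad and x of plate2 in the frame of dryer between -0.079 and 0.125 m and y of plate2 in the frame of dryer between -0.022 and 0.022 m and z of plate2 in the frame of dryer between 0.07 and 0.106 m and angle between plate3's own z axis and vertical between 1.27 and 1.87 rad and x of plate3 in the frame of dryer between -0.079 and 0.125 m and y of plate3 in the frame of dryer between -0.022 and 0.022 m and z of plate3 in the frame of dryer between 0.07 and 0.106 m and angle between plate4's own z axis and vertical between 1.27 and 1.87 rad and x of plate4 in the frame of dryer between -0.079 and 0.125 m and y of plate4 in the frame of dryer between -0.022 and 0.022 m and z of plate4 in the frame of dryer between 0.07 and 0.106 m and angle between plate5's own z axis and vertical between 1.27 and 1.87 rad and x of plate5 in the frame of dryer between -0.079 and 0.125 m and y of plate5 in the frame of dryer between -0.022 and 0.022 m and z of plate5 in the frame of dryer between 0.07 and 0.106 m and angle between each of spatula1, spatula2's own x axis and vertical above 2.9 rad and x of spatula1 in the frame of block between -0.06 and 0.06 m and y of spatula1 in the frame of block between -0.018 and 0.018 m and z of each of spatula1, spatula2 in the frame of block below 0.094 m and x of spatula2 in the frame of block between -0.06 and 0.06 m and y of spatula2 in the frame of block between -0.018 and 0.018 m), for 0.2 s.
2. with everything racked, the green start button is pressed right down (at least 4.5 of its 6 mm) (value of joint start above 0.0045 m), for 0.05 s.
At the end, for the whole second after the job is handed in: Every plate present stands on the deck in a dryer bay, faces within 17 degrees of upright, centred within 22 mm across; both spatulas are blade-down in block slots, within 14 degrees of vertical, blade within 9 mm of the slot floor; all at rest, button pressed and up again (all of step 1 and linear speed of each of plate1, plate2, plate3, plate4, plate5, spatula1, spatula2 below 0.02 m/s and value of joint start below 0.002 m); the robot touches nothing.
It fails at once if one of the other loose things on the bench was moved more than 4 cm (distance of any of petri_dish, conical_flask, beaker, mortar, basin from where it was at the start of the episode above 0.04 m).
Of plate1, plate2, plate3, plate4, plate5 only 3 to 5 are there at a start; the rules pass over those that are not, and their reading is None.
At some moment in a run one of spatula1, spatula2 may be knocked a few centimetres aside while the robot is not near it.
It also fails if it takes over 210 s, if anything falls off the work surface, if the arm or the gripper's body presses on something with over 40 N, if the wrist force passes 120 N, or if a joint passes its speed limit or range.

## Working session

There is one attempt and no reset: what is moved stays moved. The work goes in short steps, Python scripts to look and compute and a tool call to move; the robot and the scene stay as the last step left them, time stands still between calls to the robot, and variables do not carry over. Pictures are saved under pics/ and viewed, and the job is handed in when it is done.

Besides the shell and the picture viewer there is one more tool, called by a JSON object that holds its "method" and its "body". carry_out: Moves the arm, as the interface text tells. Its arguments: {"type":"object","properties":{"increments":{"type":"array","items":{"type":"object","properties":{"linear":{"type":"array","items":{"type":"number"}},"yaw":{"type":"number"}}}},"gripper":{"type":"number"},"newtons":{"type":"number"}},"required":["increments"]}

```bash
ls -la; mkdir -p pics
python3 - <<'E'
from plant import robot
import cv2
print(robot.read_state())
for n in ["side","top","wrist"]:
    p=robot.camera_params(n); print(n,p)
    cv2.imwrite(f"pics/{n}0.png",robot.read_camera(n))
E
```

```text
total 12
drwxr-xr-x  3 agent agent 4096 Dec  7 07:03 .
drwxr-xr-x 23 root  root  4096 Dec  7 07:02 ..
drwxr-xr-x  2 agent agent 4096 Dec  7 07:03 pics
{'t': 0.0, 'q': array([-1.28244409e+00,  1.31130300e-01,  1.48927875e+00, -7.34643823e-06,
        1.52300929e+00, -8.53803496e-02]), 'dq': array([ 0.00195565, -0.00136631, -0.00036227,  0.000477  , -0.00073614,
        0.00067748]), 'joint_torque': array([-5.88874673e-05, -5.59834206e+01, -4.91772652e+01,  7.69448443e-02,
        3.51806148e-02, -1.50983560e-04]), 'tool_pos': array([ 0.21892561, -0.55803388,  0.22560617]), 'orientation': array([-0.38160381,  2.01911495, -2.01538763]), 'force': array([-0.73385647,  0.04963952, -0.1933023 ]), 'wrist_torque': array([0.00233473, 0.0322695 , 0.02377109]), 'opening': 0.09315503062757734}
side {'fov_y': 49.58277097653514, 'cx': 313.58647037456603, 'cy': 199.8808417243679, 'R': array([[-0.91891015, -0.39419943, -0.01452412],
       [-0.28382055,  0.68628207, -0.66967366],
       [ 0.27395262, -0.61124768, -0.74251346]]), 't': array([0.4355204 , 0.24124819, 1.28481337])}
top {'fov_y': 42.06230926870416, 'cx': 320.10054000805025, 'cy': 196.93415359820028, 'R': array([[-4.78985288e-04, -9.99953727e-01, -9.60802696e-03],
       [-9.94577450e-01,  1.47557644e-03, -1.03988072e-01],
       [ 1.03997437e-01,  9.50611819e-03, -9.94532135e-01]]), 't': array([-0.06201315,  0.51965238,  1.80913121])}
wrist {'fov_y': 61.98111369242785, 'cx': 313.09693289050693, 'cy': 198.96050452018736, 'R': array([[ 0.36598394, -0.93061811, -0.002386  ],
       [-0.90370908, -0.35601122,  0.2378359 ],
       [-0.22218384, -0.08488787, -0.97130242]]), 't': array([-0.5987236 , -0.02750515,  0.38909812])}
```

```bash
cat > h.py <<'E'
import numpy as np, cv2
from scipy.spatial.transform import Rotation as Ro
from plant import robot
def cam(n):
    p=robot.camera_params(n); f=200/np.tan(np.radians(p['fov_y'])/2)
    return dict(f=f,cx=p['cx'],cy=p['cy'],R=np.array(p['R']),t=np.array(p['t']))
def ray(c,uv,z):
    uv=np.atleast_2d(np.array(uv,float))
    d=np.c_[(uv[:,0]-c['cx'])/c['f'],(uv[:,1]-c['cy'])/c['f'],np.ones(len(uv))]@c['R']
    o=-c['R'].T@c['t']
    s=(z-o[2])/d[:,2]
    return o+s[:,None]*d
def proj(c,X):
    X=np.atleast_2d(X)@c['R'].T+c['t']
    return np.c_[c['f']*X[:,0]/X[:,2]+c['cx'],c['f']*X[:,1]/X[:,2]+c['cy']]
def state(p=True):
    s=robot.read_state(); R=Ro.from_rotvec(s['orientation']).as_matrix()
    if p:
        print('t %.2f'%s['t'],'tcp',s['tool_pos'].round(4),'yax',R[:,1].round(3),'jaw',R[:,2].round(3),'jawang %.3f'%np.arctan2(R[1,2],R[0,2]),'F',s['force'].round(1),'T',s['wrist_torque'].round(2),'open %.4f'%s['opening'],'q6 %.2f'%s['q'][5])
    return s,R
def to(pos=None,jawang=None):
    """increment in tool axes for TCP world pos and jaw-axis world angle (mod pi)"""
    s,R=state()
    if pos is not None: print('linear',(R.T@(np.array(pos)-s['tool_pos'])).round(4))
    if jawang is not None:
        a=np.arctan2(R[1,2],R[0,2]); d=(jawang-a+np.pi/2)%np.pi-np.pi/2
        sg=np.sign(R[2,1]) # yaw about tool y (down): world angle changes by -yaw
        print('yaw %.3f (or %.3f)'%(d*sg, (d-np.sign(d)*np.pi)*sg))
def shot(n,name,crop=None,s=1):
    c=cam(n); im=robot.read_camera(n); o=im
    if crop: x,y,w,h=crop; o=im[y:y+h,x:x+w]
    if s!=1: o=cv2.resize(o,None,fx=s,fy=s,interpolation=cv2.INTER_CUBIC)
    cv2.imwrite('pics/'+name,o); return im,c
E
python3 - <<'E'
from h import *
im=cv2.imread('pics/top0.png')
cv2.imwrite('pics/topA.png',cv2.resize(im[130:250,150:350],None,fx=4,fy=4,interpolation=cv2.INTER_CUBIC))
cv2.imwrite('pics/topB.png',cv2.resize(im[110:250,300:490],None,fx=4,fy=4,interpolation=cv2.INTER_CUBIC))
c=cam('top')
for n,uv,z in [('petri',(335,192),.016),('mat tl',(252,141),0),('mat br',(355,239),0),('flask',(391,145),.1),('block',(405,190),.08),('button',(234,199),.068),('beaker',(214,140),.1),('mortar',(249,125),.058),('dryer tl',(163,169),.05),('dryer bl',(155,210),.05)]:
    print(n,ray(c,uv,z)[0].round(3))
state()
E
```

```text
petri [ 0.538 -0.115  0.016]
mat tl [0.727 0.185 0.   ]
mat br [ 0.372 -0.186  0.   ]
flask [ 0.69  -0.306  0.1  ]
block [ 0.537 -0.354  0.08 ]
button [0.509 0.234 0.068]
beaker [0.709 0.301 0.1  ]
mortar [0.772 0.188 0.058]
dryer tl [0.617 0.489 0.05 ]
dryer bl [0.472 0.513 0.05 ]
t 0.15 tcp [ 0.219  -0.5581  0.2258] yax [-0.     0.001 -1.   ] jaw [ 0.365 -0.931 -0.001] jawang -1.197 F [-0.1 -0.5  0.2] T [ 0.04 -0.01  0.04] open 0.0933 q6 -0.09
```

```bash
true
python3 - <<'E'
from h import *
c=cam('wrist'); s,R=state()
o=-c['R'].T@c['t']; print('cam in tool',(R.T@(o-s['tool_pos'])).round(3), 'axes in tool\n',(c['R']@R).round(3), c['f'])
to([0.45,0.0,0.35],0.0)
for p in [(0,0),(640,0),(640,230),(0,230),(320,100)]: print(p,(R.T@(ray(c,p,0)[0]-s['tool_pos'])).round(3))
E
```

```text
t 0.15 tcp [ 0.219  -0.5581  0.2258] yax [-0.     0.001 -1.   ] jaw [ 0.365 -0.931 -0.001] jawang -1.197 F [-0.1 -0.5  0.2] T [ 0.04 -0.01  0.04] open 0.0933 q6 -0.09
cam in tool [-0.066 -0.157 -0.   ] axes in tool
 [[-0.001  0.001  1.   ]
 [ 0.971 -0.238  0.001]
 [ 0.238  0.971 -0.   ]] 332.98019468724243
t 0.15 tcp [ 0.219  -0.5581  0.2258] yax [-0.     0.001 -1.   ] jaw [ 0.365 -0.931 -0.001] jawang -1.197 F [-0.1 -0.5  0.2] T [ 0.04 -0.01  0.04] open 0.0933 q6 -0.09
linear [-0.4189 -0.1235 -0.4354]
yaw -1.197 (or 1.945)
(0, 0) [-0.184  0.226 -0.325]
(640, 0) [-0.184  0.225  0.337]
(640, 230) [0.066 0.225 0.395]
(0, 230) [ 0.067  0.226 -0.381]
(320, 100) [-0.085  0.226  0.007]
```

{"method": "carry_out", "body": {"increments": [{"linear": [-0.05, -0.06, -0.05], "yaw": -0.18}, {"linear": [-0.42, -0.2, -0.435], "yaw": -1.2}, {"linear": [-0.42, -0.2, -0.435], "yaw": -1.2}, {"linear": [-0.42, -0.2, -0.435], "yaw": -1.2}, {"linear": [-0.42, -0.2, -0.435], "yaw": -1.2}]}}

```text
t: 0.78
tool_pos: [0.3304, -0.2907, 0.336]
orientation: [-1.073, 1.4, -1.398]
force: [0.9, -0.1, 0.5]
opening: 0.0931
```

Run:
```python
from h import *
to([0.52,-0.06,0.40],0.0)
```

```text
t 0.78 tcp [ 0.3304 -0.2907  0.336 ] yax [-0.     0.001 -1.   ] jaw [ 0.966 -0.258 -0.001] jawang -0.261 F [ 0.9 -0.1  0.5] T [ 0.01 -0.16 -0.03] open 0.0931 q6 -0.58
linear [-0.2719 -0.0637  0.1236]
yaw -0.261 (or 2.880)
```

{"method": "carry_out", "body": {"increments": [{"linear": [-0.06, -0.014, 0.03], "yaw": -0.1}, {"linear": [-0.27, -0.064, 0.124], "yaw": -0.26}, {"linear": [-0.27, -0.064, 0.124], "yaw": -0.26}, {"linear": [-0.27, -0.064, 0.124], "yaw": -0.26}, {"linear": [-0.27, -0.064, 0.124], "yaw": -0.26}]}}

```text
t: 1.4
tool_pos: [0.5209, -0.0598, 0.4006]
orientation: [-1.208, 1.21, -1.208]
force: [0.1, -0.5, 0.4]
opening: 0.0929
```

Run:
```python
from h import *
state(); shot('wrist','w1.png')
```

```text
t 1.40 tcp [ 0.5209 -0.0598  0.4006] yax [-0.     0.001 -1.   ] jaw [ 1.    -0.001 -0.   ] jawang -0.001 F [ 0.1 -0.5  0.4] T [-0.03 -0.11  0.02] open 0.0929 q6 -0.21
```

```bash
cat > meas.py <<'E'
from h import *
def mat_plates(im,c,z=0.015,up=4,verbose=True):
    """white plates: minAreaRect of bright, low-sat blobs on the blue mat"""
    I=cv2.resize(im,None,fx=up,fy=up,interpolation=cv2.INTER_CUBIC)
    hsv=cv2.cvtColor(I,cv2.COLOR_BGR2HSV)
    m=((hsv[...,1]<45)&(hsv[...,2]>130)).astype(np.uint8)
    m=cv2.morphologyEx(m,cv2.MORPH_CLOSE,np.ones((9,9),np.uint8))
    out=[]
    for ct in cv2.findContours(m,cv2.RETR_EXTERNAL,cv2.CHAIN_APPROX_NONE)[0]:
        if cv2.contourArea(ct)<200*up: continue
        P=ray(c,(ct[:,0,:]+0.5)/up-0.5,z)[:,:2].astype(np.float32)
        (cx,cy),(w,h),a=cv2.minAreaRect(P*1000)
        if w<h: w,h,a=h,w,a+90
        a=(a+90)%180-90
        out.append((cx/1000,cy/1000,w,h,a))
        if 80<w<112 and 48<h<98: print('rect c=(%.4f,%.4f) %.0fx%.0f longaxis %.1f deg'%out[-1])
    return out
def handles(im,c,z=0.016,up=4):
    I=cv2.resize(im,None,fx=up,fy=up,interpolation=cv2.INTER_CUBIC)
    hsv=cv2.cvtColor(I,cv2.COLOR_BGR2HSV)
    m=((hsv[...,0]<16)&(hsv[...,1]>110)&(hsv[...,2]<130)&(hsv[...,2]>25)).astype(np.uint8)
    m=cv2.morphologyEx(m,cv2.MORPH_CLOSE,np.ones((13,13),np.uint8))
    for ct in cv2.findContours(m,cv2.RETR_EXTERNAL,cv2.CHAIN_APPROX_NONE)[0]:
        P=ray(c,(ct[:,0,:]+0.5)/up-0.5,z)[:,:2].astype(np.float32)
        (cx,cy),(w,h),a=cv2.minAreaRect(P*1000)
        if w<h: w,h,a=h,w,a+90
        a=(a+90)%180-90
        if 70<w<115 and 10<h<35:
            e=np.array([np.cos(np.radians(a)),np.sin(np.radians(a))])
            C=np.array([cx,cy])/1000
            print('handle c',C.round(4),'%.0fx%.0f ang %.1f'%(w,h,a),'ends',(C+e*w/2000).round(4),(C-e*w/2000).round(4))
E
python3 - <<'E'
from meas import *
im=cv2.imread('pics/w1.png');c=cam('wrist')
print('wrist');mat_plates(im,c);handles(im,c)
im=cv2.imread('pics/top0.png');c=cam('top')
print('top');mat_plates(im,c);handles(im,c)
E
```

```text
wrist
rect c=(0.6891,-0.1140) 96x59 longaxis 85.5 deg
rect c=(0.5450,-0.1063) 91x90 longaxis -44.4 deg
rect c=(0.5408,0.0022) 96x59 longaxis 86.3 deg
handle c [ 0.262  -0.1784] 93x22 ang -70.9 ends [ 0.2772 -0.2224] [ 0.2467 -0.1343]
handle c [ 0.4164 -0.0468] 81x16 ang 89.0 ends [ 0.4171 -0.0063] [ 0.4157 -0.0872]
handle c [0.4124 0.0595] 81x16 ang -88.6 ends [0.4134 0.0191] [0.4115 0.0999]
top
handle c [0.4061 0.0509] 80x15 ang -88.9 ends [0.4069 0.0107] [0.4054 0.0912]
handle c [ 0.4098 -0.0559] 81x16 ang 88.1 ends [ 0.4112 -0.0156] [ 0.4085 -0.0961]
```

Run:
```python
from meas import *
state()
im,c=shot('wrist','w2.png'); print('wrist');mat_plates(im,c);handles(im,c)
im,c=shot('top','t2.png'); print('top');mat_plates(im,c);handles(im,c)
state()
# mat corners & check green marker
w=cv2.imread('pics/w2.png'); hsv=cv2.cvtColor(w,cv2.COLOR_BGR2HSV); print(hsv[180,280],hsv[120,320],hsv[100,420])
t=cv2.imread('pics/top0.png'); hsv=cv2.cvtColor(t,cv2.COLOR_BGR2HSV); print(hsv[193,300],hsv[150,300],hsv[220,300])
```

```text
t 1.45 tcp [ 0.5236 -0.0552  0.4011] yax [ 0.002  0.004 -1.   ] jaw [1.    0.003 0.002] jawang 0.003 F [-3.5  2.9 -1.4] T [0.08 0.03 0.01] open 0.0932 q6 -0.21
wrist
rect c=(0.6839,-0.1214) 95x59 longaxis 85.4 deg
rect c=(0.5402,-0.1135) 90x90 longaxis 46.9 deg
rect c=(0.5362,-0.0052) 95x59 longaxis 86.3 deg
handle c [ 0.2564 -0.1841] 91x22 ang -70.9 ends [ 0.2713 -0.2272] [ 0.2414 -0.1409]
handle c [ 0.4122 -0.054 ] 82x17 ang 88.2 ends [ 0.4135 -0.013 ] [ 0.4109 -0.095 ]
handle c [0.4085 0.0524] 82x16 ang -88.8 ends [0.4094 0.0115] [0.4077 0.0934]
top
t 1.55 tcp [ 0.521  -0.0597  0.4   ] yax [-0.001  0.002 -1.   ] jaw [ 1.     0.003 -0.001] jawang 0.003 F [-0.4 -0.7 -0.1] T [-0.02 -0.05 -0.01] open 0.0927 q6 -0.22
[ 99  71 111] [ 15   7 205] [ 90   4 179]
[  0   0 192] [ 60   3 191] [ 99  89 109]
```

Run:
```python
from meas import *
state()
im,c=shot('wrist','w3.png'); print('wrist');o=mat_plates(im,c);handles(im,c)
im=cv2.imread('pics/top0.png');c=cam('top')
for r in mat_plates(im[130:250,:],dict(c,cy=c['cy']-130)): print(np.round(r,3))
state()
```

```text
t 1.55 tcp [ 0.521  -0.0597  0.4   ] yax [-0.001  0.002 -1.   ] jaw [ 1.     0.003 -0.001] jawang 0.003 F [-0.4 -0.7 -0.1] T [-0.02 -0.05 -0.01] open 0.0927 q6 -0.22
wrist
rect c=(0.6839,-0.1215) 95x59 longaxis 85.2 deg
rect c=(0.5403,-0.1137) 90x90 longaxis 45.3 deg
rect c=(0.5363,-0.0052) 95x59 longaxis 86.2 deg
handle c [ 0.2572 -0.185 ] 93x23 ang -71.6 ends [ 0.272  -0.2294] [ 0.2424 -0.1407]
handle c [ 0.4122 -0.0539] 82x17 ang 88.2 ends [ 0.4135 -0.0129] [ 0.4109 -0.095 ]
handle c [0.4085 0.0525] 82x16 ang -88.8 ends [0.4093 0.0117] [0.4077 0.0934]
rect c=(0.5361,-0.0070) 96x59 longaxis 86.1 deg
rect c=(0.5399,-0.1149) 90x88 longaxis -45.0 deg
rect c=(0.6843,-0.1237) 96x59 longaxis 85.4 deg
[ 5.3600e-01 -7.0000e-03  9.6338e+01  5.9499e+01  8.6059e+01]
[  0.54   -0.115  89.642  88.211 -45.042]
[ 0.684 -0.124 95.924 59.222 85.417]
[ 5.51000e-01 -3.00000e-02  2.13719e+03  4.31512e+02  8.99710e+01]
t 1.60 tcp [ 0.5202 -0.0611  0.3998] yax [-0.001  0.001 -1.   ] jaw [ 1.     0.001 -0.001] jawang 0.001 F [ 0.1  0.3 -0.7] T [-0.06 -0.08 -0.05] open 0.0930 q6 -0.22
```

Run:
```python
from meas import *
im=cv2.imread('pics/w3.png')
cv2.imwrite('pics/w3z.png',cv2.resize(im[0:235,205:460],None,fx=3,fy=2.5,interpolation=cv2.INTER_CUBIC))
t=cv2.imread('pics/top0.png');c=cam('top')
h=cv2.cvtColor(t,cv2.COLOR_BGR2HSV)
print(h[150,285:320].tolist())
m=t[140:165,285:320]
ct=cv2.dilate(t,None)
sub=t[141:240,:].copy(); r=mat_plates(sub,dict(c,cy=c['cy']-141))
```

```text
[[98, 88, 99], [101, 84, 76], [98, 83, 74], [105, 4, 131], [10, 4, 187], [75, 3, 192], [60, 1, 188], [120, 6, 183], [120, 3, 182], [105, 6, 184], [0, 0, 188], [90, 1, 192], [150, 1, 188], [90, 1, 189], [135, 3, 191], [60, 3, 191], [150, 3, 193], [70, 4, 194], [60, 1, 191], [90, 1, 190], [60, 1, 193], [0, 0, 191], [30, 1, 190], [150, 1, 190], [90, 1, 188], [90, 1, 184], [90, 1, 187], [150, 3, 191], [60, 1, 192], [75, 6, 171], [100, 38, 121], [98, 87, 100], [99, 86, 107], [98, 90, 110], [98, 88, 110]]
rect c=(0.5361,-0.0070) 96x59 longaxis 86.1 deg
rect c=(0.5399,-0.1149) 90x88 longaxis -45.0 deg
rect c=(0.6843,-0.1237) 96x59 longaxis 85.4 deg
rect c=(0.6913,0.0043) 96x63 longaxis -82.1 deg
```

{"method": "carry_out", "body": {"increments": [{"linear": [-0.32, 0.04, 0.01], "yaw": 0}, {"linear": [-0.32, 0.04, 0.01], "yaw": 0}, {"linear": [-0.32, 0.04, 0.01], "yaw": 0}, {"linear": [-0.32, 0.04, 0.01], "yaw": 0}, {"linear": [-0.32, 0.04, 0.01], "yaw": 0}]}}

```text
t: 2.22
tool_pos: [0.5293, 0.2481, 0.3612]
orientation: [-1.209, 1.211, -1.209]
force: [-0.0, -0.8, 0.9]
opening: 0.0929
```

{"method": "carry_out", "body": {"increments": [{"linear": [-0.02, 0, 0], "yaw": 0}, {"linear": [-0.02, 0, 0], "yaw": 0}, {"linear": [-0.02, 0, 0], "yaw": 0}, {"linear": [-0.02, 0, 0], "yaw": 0}]}}

```text
t: 2.72
tool_pos: [0.5299, 0.2663, 0.3619]
orientation: [-1.207, 1.212, -1.211]
force: [0.3, 0.9, 0.2]
opening: 0.0931
```

Run:
```python
from meas import *
state()
im,c=shot('wrist','w4.png'); np.savez('pics/w4.npz',**c)
state()
```

```text
t 2.73 tcp [0.5299 0.2663 0.3619] yax [-0.     0.001 -1.   ] jaw [ 1.    -0.004 -0.   ] jawang -0.004 F [0.3 0.9 0.2] T [-0.09 -0.08  0.02] open 0.0931 q6 0.38
t 2.77 tcp [0.5298 0.2665 0.3618] yax [-0.     0.001 -1.   ] jaw [ 1.    -0.003 -0.   ] jawang -0.003 F [ 1.1 -0.4 -0.3] T [-0.06 -0.03 -0.05] open 0.0927 q6 0.38
```

Run:
```python
from meas import *
im=cv2.imread('pics/w4.png')
cv2.imwrite('pics/w4z.png',cv2.resize(im[0:215,235:395],None,fx=3.7,fy=2.79,interpolation=cv2.INTER_CUBIC))
c=dict(np.load('pics/w4.npz'))
h=cv2.cvtColor(im,cv2.COLOR_BGR2HSV)
m=((h[...,0]>45)&(h[...,0]<75)&(h[...,1]>120)).astype(np.uint8)
n,l,s,ce=cv2.connectedComponentsWithStats(m)
for i in range(1,n):
    if s[i,4]>50: 
        print(s[i],ce[i],ray(c,ce[i],.068)[0]);
```

```text
[288 178  20  21 321] [297.22429907 188.02180685] [0.5084637  0.23786986 0.068     ]
```

Run:
```python
from meas import *
c=dict(np.load('pics/w4.npz'))
Rr=[(367,419),(384,350),(400,279),(417,206),(435,130),(453,50)]
Mm=[(258,405),(272,336),(288,264),(302,190),(317,113),(334,33)]
L=[(148,391),(160,321),(174,248),(188,175),(200,98),(213,17)]
bx=np.array([-62,-28,6,40,74,108])/1000
g=lambda a:ray(c,np.array([(235+x/3.7-.4,y/2.79-.3) for x,y in a]),.05)[:,:2]
r,m,l=g(Rr),g(Mm),g(L)
print('row spacing mm',np.linalg.norm(np.diff(m,axis=0),axis=1).round(4)*1000,'col',np.linalg.norm(l-m,axis=1).round(4),np.linalg.norm(r-m,axis=1).round(4))
yy=np.linalg.norm(l-m,axis=1).mean(); yr=np.linalg.norm(r-m,axis=1).mean()
src=np.vstack([np.c_[bx,0*bx-yr],np.c_[bx,0*bx],np.c_[bx,0*bx+yy]]); dst=np.vstack([r,m,l])
sc,dc=src.mean(0),dst.mean(0); U,S,V=np.linalg.svd((src-sc).T@(dst-dc)); R=(U@V).T
t=dc-R@sc; res=dst-(src@R.T+t)
print('R',R.round(4),'ang dryer x',np.degrees(np.arctan2(R[1,0],R[0,0])),'t',t.round(4),'res mm',(np.abs(res).max(0)*1000).round(1),(res.std(0)*1000).round(1))
print('button pred',R@[-.121,0]+t)
for b in bx: print(b,(R@[b,0]+t).round(4))
```

```text
row spacing mm [34.  34.4 33.9 34.1 34.2] col [0.0419 0.0419 0.042  0.0412 0.0415 0.0421] [0.0418 0.0422 0.0415 0.0419 0.0423 0.0418]
R [[ 0.1637 -0.9865]
 [ 0.9865  0.1637]] ang dryer x 80.57858711017062 t [0.5284 0.357 ] res mm [0.6 0.7] [0.2 0.3]
button pred [0.50863914 0.23759579]
-0.062 [0.5183 0.2958]
-0.028 [0.5239 0.3293]
0.006 [0.5294 0.3629]
0.04 [0.535  0.3964]
0.074 [0.5406 0.43  ]
0.108 [0.5461 0.4635]
```

Run:
```python
from h import *
to([0.5385,0.0285,0.06],-0.066)
```

```text
t 2.77 tcp [0.5298 0.2665 0.3618] yax [-0.     0.001 -1.   ] jaw [ 1.    -0.003 -0.   ] jawang -0.003 F [ 1.1 -0.4 -0.3] T [-0.06 -0.03 -0.05] open 0.0927 q6 0.38
linear [0.2383 0.3016 0.0096]
yaw 0.063 (or -3.079)
```

{"method": "carry_out", "body": {"increments": [{"linear": [0.238, 0.301, 0.0096], "yaw": 0.063}, {"linear": [0.238, 0.301, 0.0096], "yaw": 0.063}, {"linear": [0.238, 0.301, 0.0096], "yaw": 0.063}, {"linear": [0.238, 0.301, 0.0096], "yaw": 0.063}, {"linear": [0.238, 0.301, 0.0096], "yaw": 0.063}]}}

```text
t: 3.4
tool_pos: [0.5368, 0.0714, 0.1159]
orientation: [-1.175, 1.258, -1.258]
force: [1.5, -1.1, 1.4]
opening: 0.0928
```

{"method": "carry_out", "body": {"increments": [{"linear": [0.051, 0.065, 0.002], "yaw": 0.0}, {"linear": [0.051, 0.065, 0.002], "yaw": 0.0}, {"linear": [0.051, 0.065, 0.002], "yaw": 0.0}, {"linear": [0.051, 0.065, 0.002], "yaw": 0.0}]}}

```text
t: 3.9
tool_pos: [0.5372, 0.0212, 0.0532]
orientation: [-1.172, 1.256, -1.26]
force: [-0.6, -0.5, 0.5]
opening: 0.093
```

Run:
```python
from h import *
to([0.5385,0.0285,0.011],-0.066)
shot('wrist','w5.png')
shot('side','s5.png',(200,130,240,180),3)
```

```text
t 3.90 tcp [0.5372 0.0212 0.0532] yax [ 0.004  0.001 -1.   ] jaw [ 0.998 -0.067  0.004] jawang -0.067 F [-0.6 -0.5  0.5] T [-0.07 -0.13 -0.  ] open 0.0930 q6 0.01
linear [-0.0074  0.0422  0.0006]
yaw -0.001 (or 3.140)
```

{"method": "carry_out", "body": {"increments": [{"linear": [-0.0075, 0.041, 0.0006], "yaw": 0.0}, {"linear": [-0.0075, 0.042, 0.0006], "yaw": 0.0}, {"linear": [-0.0075, 0.042, 0.0006], "yaw": 0.0}]}}

```text
t: 4.38
tool_pos: [0.5392, 0.0293, 0.0125]
orientation: [-1.173, 1.253, -1.259]
force: [0.3, 0.3, 0.8]
opening: 0.0932
```

{"method": "carry_out", "body": {"increments": [{"linear": [0, 0, 0]}, {"linear": [0, 0, 0]}, {"linear": [0, 0, 0]}, {"linear": [0, 0, 0]}, {"linear": [0, 0, 0]}], "gripper": 0.5, "newtons": 6}}

```text
$.increments[0]: bad value
```

{"method": "carry_out", "body": {"increments": [{"linear": [0, 0.001, 0], "yaw": 0}, {"linear": [0, 0.001, 0], "yaw": 0}, {"linear": [0, 0.001, 0], "yaw": 0}, {"linear": [0, 0.001, 0], "yaw": 0}], "gripper": 0.5, "newtons": 6}}

```text
t: 4.88
tool_pos: [0.5391, 0.0293, 0.0117]
orientation: [-1.173, 1.253, -1.259]
force: [-0.8, -1.2, 4.1]
opening: 0.0581
```

{"method": "carry_out", "body": {"increments": [{"linear": [0, -0.015, 0], "yaw": 0}, {"linear": [0, -0.03, 0], "yaw": 0}, {"linear": [0, -0.045, 0], "yaw": 0}, {"linear": [0, -0.045, 0], "yaw": 0}]}}

```text
t: 5.38
tool_pos: [0.5407, 0.0293, 0.0591]
orientation: [-1.169, 1.25, -1.261]
force: [1.4, 1.9, 0.9]
opening: 0.0581
```

Run:
```python
from h import *
state()
shot('side','s6.png',(200,130,240,180),3)
```

```text
t 5.38 tcp [0.5407 0.0293 0.0591] yax [ 0.01   0.001 -1.   ] jaw [ 0.998 -0.065  0.01 ] jawang -0.065 F [1.4 1.9 0.9] T [ 0.15 -0.23  0.04] open 0.0581 q6 0.02
```

{"method": "carry_out", "body": {"increments": [{"linear": [0, -0.02, 0], "yaw": 0}, {"linear": [0, -0.05, 0], "yaw": 0}, {"linear": [0, -0.08, 0], "yaw": 0}, {"linear": [0, -0.11, 0], "yaw": 0}, {"linear": [0, -0.11, 0], "yaw": 0}]}}

```text
t: 6.05
tool_pos: [0.5407, 0.0292, 0.1702]
orientation: [-1.167, 1.248, -1.262]
force: [1.3, -0.5, -2.1]
opening: 0.058
```

Run:
```python
from h import *
state()
shot('side','s7.png',(200,100,240,180),3)
shot('wrist','w7.png')
```

```text
t 6.05 tcp [0.5407 0.0292 0.1702] yax [ 0.013  0.001 -1.   ] jaw [ 0.998 -0.065  0.013] jawang -0.065 F [ 1.3 -0.5 -2.1] T [ 0.04 -0.07  0.01] open 0.0580 q6 0.02
```

Run:
```python
from h import *
im=cv2.imread('pics/w7.png')
cv2.imwrite('pics/w7z.png',cv2.resize(im[200:360,220:410],None,fx=4,fy=3.5,interpolation=cv2.INTER_CUBIC))
im=cv2.imread('pics/s7.png')
cv2.imwrite('pics/s7z.png',cv2.resize(im[150:400,120:400],None,fx=2.5,fy=2.4,interpolation=cv2.INTER_CUBIC))
```

{"method": "carry_out", "body": {"increments": [{"linear": [0, 0, 0], "yaw": 0}, {"linear": [0.01, 0, 0], "yaw": 0}, {"linear": [0.02, 0, 0], "yaw": 0}, {"linear": [0.02, 0, 0], "yaw": 0}], "newtons": 3}}

```text
t: 6.65
tool_pos: [0.5373, 0.0082, 0.1665]
orientation: [-1.171, 1.253, -1.261]
force: [-0.0, 0.8, -3.0]
opening: 0.058
```

Run:
```python
from h import *
state()
shot('side','s8.png',(220,130,120,110),6)
shot('wrist','w8.png',(200,150,230,150),3)
```

```text
t 6.65 tcp [0.5373 0.0082 0.1665] yax [ 0.007  0.001 -1.   ] jaw [ 0.998 -0.067  0.007] jawang -0.067 F [-0.   0.8 -3. ] T [-0.01 -0.01 -0.03] open 0.0580 q6 -0.01
```

{"method": "carry_out", "body": {"increments": [{"linear": [0, 0.03, 0], "yaw": 0}, {"linear": [0, 0.055, 0], "yaw": 0}, {"linear": [0, 0.067, 0], "yaw": 0}, {"linear": [0, 0.067, 0], "yaw": 0}]}}

```text
t: 7.25
tool_pos: [0.5373, 0.0092, 0.0991]
orientation: [-1.172, 1.254, -1.259]
force: [0.0, 0.0, -3.3]
opening: 0.0579
```

{"method": "carry_out", "body": {"increments": [{"linear": [0.0, 0.008, 0], "yaw": 0}, {"linear": [0.004, 0.011, 0], "yaw": 0}, {"linear": [0.009, 0.013, 0], "yaw": 0}, {"linear": [0.014, 0.013, 0], "yaw": 0}, {"linear": [0.014, 0.013, 0], "yaw": 0}]}}

```text
t: 7.88
tool_pos: [0.5371, -0.0053, 0.0867]
orientation: [-1.171, 1.253, -1.26]
force: [1.7, 0.5, 2.4]
opening: 0.0579
```

Run:
```python
from h import *
state()
shot('side','s9.png',(220,130,120,110),6)
shot('wrist','w9.png',(200,150,230,150),3)
```

```text
t 7.88 tcp [ 0.5371 -0.0053  0.0867] yax [ 0.007  0.001 -1.   ] jaw [ 0.998 -0.067  0.007] jawang -0.067 F [1.7 0.5 2.4] T [-0.09 -0.36 -0.02] open 0.0579 q6 -0.04
```

{"method": "carry_out", "body": {"increments": [{"linear": [0, -0.001, 0], "yaw": 0}, {"linear": [0, -0.003, 0], "yaw": 0}, {"linear": [0, -0.05, 0], "yaw": 0}, {"linear": [0, -0.1, 0], "yaw": 0.05}, {"linear": [-0.03, -0.14, 0], "yaw": 0.098}], "newtons": 20}}

```text
t: 8.6
tool_pos: [0.5379, 0.0239, 0.2284]
orientation: [-1.118, 1.327, -1.335]
force: [0.6, 0.7, -2.5]
opening: 0.0576
```

```bash
cat >> h.py <<'E'
DR=np.array([[0.1637,-0.9865],[0.9865,0.1637]]); DT=np.array([0.5284,0.3570])
def dry(x,y=0): return DR@[x,y]+DT
def plate_rows(rb,rA,rB,wA=None,top=157.):
    """tool x at bottom / A / B assuming depth of top end `top` mm, 95 mm length"""
    a=lambda r:np.radians(13.8)+np.arctan((r-198.96)/332.98)
    xA=66-0; dA=top; xa=np.tan(a(rA))*dA-66; xb=np.tan(a(rB))*dA-66
    # bottom: find depth s.t. distance 95
    from scipy.optimize import brentq
    tb=np.tan(a(rb)); f=lambda d:(d-dA)**2+(tb*d-66-xa)**2-95**2
    d=brentq(f,dA+20,dA+100); xbot=tb*d-66
    print('xA %.1f xB %.1f xbot %.1f tilt %.1f deg (bottom toward +toolx)'%(xa,xb,xbot,np.degrees(np.arctan2(xbot-xa,d-dA))))
E
python3 - <<'E'
from h import *
plate_rows(204,228,254); plate_rows(189,231,257)
to([*dry(0.069),0.215],-0.1644)
shot('wrist','w10.png',(200,150,230,150),3)
E
```

```text
xA -12.6 xB 1.2 xbot -0.3 tilt 7.5 deg (bottom toward +toolx)
xA -11.0 xB 2.9 xbot -12.0 tilt -0.6 deg (bottom toward +toolx)
t 8.60 tcp [0.5379 0.0239 0.2284] yax [ 0.007  0.001 -1.   ] jaw [ 0.986 -0.168  0.007] jawang -0.168 F [ 0.6  0.7 -2.5] T [-0.02 -0.14  0.  ] open 0.0576 q6 0.12
linear [-0.3958  0.0136 -0.0655]
yaw -0.004 (or 3.138)
```

{"method": "carry_out", "body": {"increments": [{"linear": [-0.396, 0.0, -0.0655], "yaw": 0}, {"linear": [-0.396, 0.0, -0.0655], "yaw": 0}, {"linear": [-0.396, 0.0, -0.0655], "yaw": 0}, {"linear": [-0.396, 0.0, -0.0655], "yaw": 0}, {"linear": [-0.396, 0.0, -0.0655], "yaw": 0}]}}

```text
t: 9.28
tool_pos: [0.5404, 0.3391, 0.2331]
orientation: [-1.112, 1.323, -1.336]
force: [1.6, -0.3, -1.7]
opening: 0.0576
```

Run:
```python
from h import *
to([*dry(0.0685),0.2],-0.1644)
```

```text
t 9.28 tcp [0.5404 0.3391 0.2331] yax [ 0.014  0.003 -1.   ] jaw [ 0.986 -0.167  0.014] jawang -0.168 F [ 1.6 -0.3 -1.7] T [-0.04 -0.05 -0.01] open 0.0576 q6 0.65
linear [-0.0839  0.0333 -0.0155]
yaw -0.004 (or 3.138)
```

{"method": "carry_out", "body": {"increments": [{"linear": [-0.06, 0.015, -0.012], "yaw": 0}, {"linear": [-0.084, 0.033, -0.0155], "yaw": 0}, {"linear": [-0.084, 0.033, -0.0155], "yaw": 0}, {"linear": [-0.084, 0.033, -0.0155], "yaw": 0}, {"linear": [-0.084, 0.033, -0.0155], "yaw": 0}]}}

```text
t: 9.9
tool_pos: [0.5404, 0.4236, 0.2013]
orientation: [-1.11, 1.323, -1.337]
force: [0.1, -0.6, -1.9]
opening: 0.0577
```

Run:
```python
from h import *
to([*dry(0.0685),0.2],-0.1644)
shot('wrist','w11.png',(200,50,230,200),3)
shot('side','s11.png',(170,230,160,150),5)
shot('top','t11.png',(140,140,120,100),6)
```

```text
t 9.90 tcp [0.5404 0.4236 0.2013] yax [ 0.015  0.003 -1.   ] jaw [ 0.986 -0.168  0.015] jawang -0.169 F [ 0.1 -0.6 -1.9] T [-0.06 -0.11 -0.01] open 0.0577 q6 0.76
linear [-0.0008  0.0013 -0.0009]
yaw -0.005 (or 3.137)
```

{"method": "carry_out", "body": {"increments": [{"linear": [-0.005, 0.005, -0.001], "yaw": -0.005}, {"linear": [-0.005, 0.012, -0.001], "yaw": -0.005}, {"linear": [-0.005, 0.012, -0.001], "yaw": -0.005}, {"linear": [-0.005, 0.012, -0.001], "yaw": -0.005}]}}

```text
t: 10.55
tool_pos: [0.5402, 0.4289, 0.189]
orientation: [-1.113, 1.32, -1.333]
force: [-0.2, -0.0, -1.6]
opening: 0.0579
```

Run:
```python
from h import *
plate_rows(195.7,231.7,257)
to([*dry(0.0730),0.19],-0.1644)
shot('wrist','w12.png',(230,100,170,120),4)
shot('side','s12.png',(190,280,80,75),9)
```

```text
xA -10.7 xB 2.9 xbot -6.7 tilt 2.4 deg (bottom toward +toolx)
t 10.55 tcp [0.5402 0.4289 0.189 ] yax [ 0.015  0.003 -1.   ] jaw [ 0.986 -0.163  0.014] jawang -0.164 F [-0.2 -0.  -1.6] T [-0.06 -0.06  0.03] open 0.0579 q6 0.76
linear [-0.0001 -0.001   0.0002]
yaw 0.000 (or -3.141)
```

{"method": "carry_out", "body": {"increments": [{"linear": [0, 0.01, 0], "yaw": 0}, {"linear": [0, 0.02, 0], "yaw": 0}, {"linear": [0, 0.02, 0], "yaw": 0}], "newtons": 8}}

```text
t: 11.02
tool_pos: [0.5398, 0.4285, 0.1672]
orientation: [-1.116, 1.321, -1.333]
force: [0.2, -0.1, -1.2]
opening: 0.0578
```

Run:
```python
from h import *
to([*dry(0.0730),0.138],-0.1644)
shot('wrist','w13.png',(230,100,170,120),4)
```

```text
t 11.03 tcp [0.5398 0.4285 0.1672] yax [ 0.013  0.001 -1.   ] jaw [ 0.986 -0.163  0.012] jawang -0.164 F [ 0.2 -0.1 -1.2] T [-0.02 -0.05  0.01] open 0.0578 q6 0.76
linear [-0.0005  0.0292  0.0001]
yaw 0.000 (or -3.141)
```

{"method": "carry_out", "body": {"increments": [{"linear": [0, 0.01, 0], "yaw": 0}, {"linear": [0, 0.02, 0], "yaw": 0}, {"linear": [0, 0.028, 0], "yaw": 0}, {"linear": [0, 0.028, 0], "yaw": 0}], "newtons": 4}}

```text
t: 11.58
tool_pos: [0.5399, 0.4284, 0.1387]
orientation: [-1.117, 1.321, -1.333]
force: [-0.1, 0.3, -2.0]
opening: 0.0581
```

Run:
```python
from h import *
to([*dry(0.0730),0.138],-0.1644)
shot('side','s14.png',(170,230,160,150),5)
```

```text
t 11.57 tcp [0.5399 0.4284 0.1387] yax [ 0.012  0.001 -1.   ] jaw [ 0.986 -0.163  0.012] jawang -0.164 F [-0.1  0.3 -2. ] T [-0.11 -0.05 -0.  ] open 0.0581 q6 0.76
linear [-0.0007  0.0007  0.0004]
yaw 0.000 (or -3.141)
```

{"method": "carry_out", "body": {"increments": [{"linear": [0, 0.003, 0], "yaw": 0}, {"linear": [0, 0.005, 0], "yaw": 0}, {"linear": [0, 0.005, 0], "yaw": 0}], "newtons": 3}}

```text
t: 12.0
tool_pos: [0.5412, 0.429, 0.1358]
orientation: [-1.113, 1.32, -1.333]
force: [1.5, -0.3, 4.2]
opening: 0.058
```

{"method": "carry_out", "body": {"increments": [{"linear": [0, 0, 0], "yaw": 0}, {"linear": [0, 0, 0], "yaw": 0}, {"linear": [0, -0.02, 0], "yaw": 0}, {"linear": [0, -0.08, 0], "yaw": 0}, {"linear": [0, -0.12, 0], "yaw": 0}], "gripper": 0.85}}

```text
t: 12.62
tool_pos: [0.5398, 0.4292, 0.2605]
orientation: [-1.109, 1.319, -1.332]
force: [1.2, 1.4, 0.8]
opening: 0.0792
```

Run:
```python
from h import *
to([0.69,0.04,0.3],0.0)
shot('wrist','w15.png')
shot('side','s15.png',(170,230,160,150),5)
```

```text
t 12.62 tcp [0.5398 0.4292 0.2605] yax [ 0.018  0.005 -1.   ] jaw [ 0.986 -0.163  0.017] jawang -0.164 F [1.2 1.4 0.8] T [-0.04 -0.1   0.02] open 0.0792 q6 0.76
linear [ 0.3591 -0.0387  0.2124]
yaw -0.164 (or 2.977)
```

{"method": "carry_out", "body": {"increments": [{"linear": [0.37, 0, 0.212], "yaw": -0.02}, {"linear": [0.37, 0, 0.212], "yaw": -0.16}, {"linear": [0.37, 0, 0.212], "yaw": -0.16}, {"linear": [0.37, 0, 0.212], "yaw": -0.16}, {"linear": [0.37, 0, 0.212], "yaw": -0.16}], "gripper": 1}}

```text
t: 13.35
tool_pos: [0.6505, 0.1347, 0.2631]
orientation: [-1.181, 1.198, -1.217]
force: [1.3, 0.8, -0.2]
opening: 0.0929
```

Run:
```python
from h import *
to([0.69,0.03,0.24],0.0)
```

```text
t 13.35 tcp [0.6505 0.1347 0.2631] yax [ 0.025  0.01  -1.   ] jaw [ 1.    -0.004  0.025] jawang -0.004 F [ 1.3  0.8 -0.2] T [-0.01 -0.05 -0.01] open 0.0929 q6 0.13
linear [0.1048 0.023  0.0393]
yaw -0.004 (or 3.138)
```

{"method": "carry_out", "body": {"increments": [{"linear": [0.05, 0.012, 0.02], "yaw": 0}, {"linear": [0.105, 0.023, 0.039], "yaw": 0}, {"linear": [0.105, 0.023, 0.039], "yaw": 0}, {"linear": [0.105, 0.023, 0.039], "yaw": 0}, {"linear": [0.105, 0.023, 0.039], "yaw": 0}]}}

```text
t: 13.98
tool_pos: [0.6896, 0.0314, 0.2408]
orientation: [-1.181, 1.196, -1.215]
force: [-0.3, -0.7, 0.8]
opening: 0.0928
```

Run:
```python
from meas import *
state()
im,c=shot('wrist','w16.png'); mat_plates(im[40:235],dict(c,cy=c['cy']-40)); 
m=im.copy()
state()
```

```text
t 13.97 tcp [0.6896 0.0314 0.2408] yax [ 0.026  0.01  -1.   ] jaw [ 1.    -0.002  0.026] jawang -0.002 F [-0.3 -0.7  0.8] T [-0.05 -0.06  0.01] open 0.0928 q6 -0.03
t 14.03 tcp [0.6896 0.0315 0.2408] yax [ 0.026  0.01  -1.   ] jaw [ 1.    -0.002  0.026] jawang -0.002 F [-1.7  0.5 -0.1] T [-0.06 -0.15 -0.03] open 0.0926 q6 -0.03
```

```bash
cat >> meas.py <<'E'
def plate_at(im,c,seed,z=0.015,up=4,vmin=140,smax=22,pad=70):
    u,v=seed; x0,y0=u-pad,max(0,v-pad)
    S=cv2.resize(im[y0:v+pad,x0:u+pad],None,fx=up,fy=up,interpolation=cv2.INTER_CUBIC)
    h=cv2.cvtColor(S,cv2.COLOR_BGR2HSV)
    m=((h[...,1]<smax)&(h[...,2]>vmin)).astype(np.uint8)
    m=cv2.morphologyEx(m,cv2.MORPH_OPEN,np.ones((9,9),np.uint8))
    n,l=cv2.connectedComponents(m); k=l[(v-y0)*up,(u-x0)*up]
    ct=max(cv2.findContours((l==k).astype(np.uint8),cv2.RETR_EXTERNAL,cv2.CHAIN_APPROX_NONE)[0],key=cv2.contourArea)
    px=(ct[:,0,:]+.5)/up-.5+[x0,y0]
    P=ray(c,px,z)[:,:2].astype(np.float32)
    (cx,cy),(w,hh),a=cv2.minAreaRect(P*1000)
    if w<hh: w,hh,a=hh,w,a+90
    a=(a+90)%180-90
    print('plate c=(%.4f,%.4f) %.1fx%.1f long %.1f deg'%(cx/1000,cy/1000,w,hh,a),'px',cv2.boundingRect(px.astype(np.float32)))
    a=np.radians(a); e=np.array([np.cos(a),np.sin(a)]); e*=np.sign(e[1])
    return np.array([cx,cy])/1000,e
E
python3 - <<'E'
from meas import *
im=cv2.imread('pics/w16.png'); c=cam('wrist')
C,e=plate_at(im,c,(305,208))
g=C+e*0.0375; a=np.arctan2(-e[0],e[1]); print(g,a)
to([*g,0.012],a)
E
```

```text
plate c=(0.6902,0.0065) 94.4x58.2 long -82.0 deg px (278, 156, 59, 83)
[0.68495488 0.0436641 ] 0.13908125766343443
t 14.03 tcp [0.6896 0.0315 0.2408] yax [ 0.026  0.01  -1.   ] jaw [ 1.    -0.002  0.026] jawang -0.002 F [-1.7  0.5 -0.1] T [-0.06 -0.15 -0.03] open 0.0926 q6 -0.03
linear [-0.0098  0.2287 -0.0107]
yaw -0.141 (or 3.000)
```

{"method": "carry_out", "body": {"increments": [{"linear": [-0.01, 0.05, -0.008], "yaw": -0.14}, {"linear": [-0.01, 0.11, -0.009], "yaw": -0.14}, {"linear": [-0.01, 0.17, -0.0107], "yaw": -0.14}, {"linear": [-0.01, 0.21, -0.0107], "yaw": -0.14}, {"linear": [-0.01, 0.21, -0.0107], "yaw": -0.14}]}}

```text
t: 14.65
tool_pos: [0.6807, 0.045, 0.0264]
orientation: [-1.251, 1.096, -1.108]
force: [-0.2, 0.1, -0.1]
opening: 0.0929
```

Run:
```python
from meas import *
to([0.685,0.0437,0.0135],0.139)
shot('wrist','w17.png')
```

```text
t 14.65 tcp [0.6807 0.045  0.0264] yax [ 0.018  0.01  -1.   ] jaw [0.99  0.139 0.02 ] jawang 0.140 F [-0.2  0.1 -0.1] T [-0.1  -0.09  0.05] open 0.0929 q6 -0.16
linear [0.002  0.013  0.0038]
yaw 0.001 (or -3.141)
```

{"method": "carry_out", "body": {"increments": [{"linear": [0.002, 0.0125, 0.0038], "yaw": 0}, {"linear": [0.002, 0.0125, 0.0038], "yaw": 0}]}}

```text
t: 14.95
tool_pos: [0.6886, 0.0436, 0.0187]
orientation: [-1.247, 1.091, -1.112]
force: [-0.4, 0.1, -0.3]
opening: 0.0932
```

{"method": "carry_out", "body": {"increments": [{"linear": [0, 0, 0], "yaw": 0}, {"linear": [0, 0, 0], "yaw": 0}, {"linear": [0, 0, 0], "yaw": 0}, {"linear": [0, 0, 0], "yaw": 0}], "gripper": 0.5, "newtons": 3}}

```text
t: 15.45
tool_pos: [0.6884, 0.0436, 0.0188]
orientation: [-1.247, 1.092, -1.112]
force: [-0.5, -0.7, 2.4]
opening: 0.0584
```

{"method": "carry_out", "body": {"increments": [{"linear": [0, -0.015, 0], "yaw": 0}, {"linear": [0.005, -0.04, 0], "yaw": 0}, {"linear": [0.015, -0.065, 0], "yaw": 0}, {"linear": [0.03, -0.08, 0], "yaw": 0}, {"linear": [0.03, -0.08, 0], "yaw": 0}]}}

```text
t: 16.08
tool_pos: [0.6919, 0.0116, 0.1006]
orientation: [-1.244, 1.09, -1.115]
force: [0.9, 0.7, -1.9]
opening: 0.0578
```

Run:
```python
from meas import *
state()
shot('wrist','w18.png',(200,150,230,150),3)
```

```text
t 16.07 tcp [0.6919 0.0116 0.1006] yax [ 0.028  0.01  -1.   ] jaw [0.99  0.138 0.029] jawang 0.138 F [ 0.9  0.7 -1.9] T [-0.02 -0.11 -0.03] open 0.0578 q6 -0.20
```

Run:
```python
from h import *
for t in (160,166,172): plate_rows(180,218,242,top=t)
```

```text
xA -16.9 xB -4.1 xbot -18.6 tilt -1.0 deg (bottom toward +toolx)
xA -15.0 xB -1.7 xbot -17.4 tilt -1.5 deg (bottom toward +toolx)
xA -13.2 xB 0.6 xbot -16.3 tilt -1.9 deg (bottom toward +toolx)
```

{"method": "carry_out", "body": {"increments": [{"linear": [0, 0.005, 0], "yaw": 0}, {"linear": [0, 0.01, 0], "yaw": 0}, {"linear": [0, 0.016, 0], "yaw": 0}, {"linear": [0, 0.016, 0], "yaw": 0}]}}

```text
t: 16.62
tool_pos: [0.6904, 0.0128, 0.0814]
orientation: [-1.247, 1.093, -1.111]
force: [0.9, 0.9, 0.3]
opening: 0.0579
```

Run:
```python
from meas import *
state()
shot('wrist','w19.png',(200,150,230,150),3)
shot('side','s19.png',(200,130,150,120),5)
```

```text
t 16.62 tcp [0.6904 0.0128 0.0814] yax [ 0.024  0.011 -1.   ] jaw [0.99  0.138 0.025] jawang 0.139 F [0.9 0.9 0.3] T [-0.06 -0.18 -0.03] open 0.0579 q6 -0.20
```

{"method": "carry_out", "body": {"increments": [{"linear": [0, 0, 0], "yaw": 0}, {"linear": [0, 0, 0], "yaw": 0}, {"linear": [0, -0.04, 0], "yaw": 0}, {"linear": [0, -0.09, 0], "yaw": 0.1}, {"linear": [-0.02, -0.14, 0], "yaw": 0.25}], "newtons": 15}}

```text
t: 17.35
tool_pos: [0.6833, 0.0299, 0.2218]
orientation: [-1.128, 1.285, -1.296]
force: [0.0, 0.7, -1.7]
opening: 0.0579
```

Run:
```python
from h import *
plate_rows(188,228,256)
to([*dry(-0.0026),0.21],-0.1644)
```

```text
xA -12.6 xB 2.3 xbot -12.8 tilt -0.1 deg (bottom toward +toolx)
t 17.35 tcp [0.6833 0.0299 0.2218] yax [ 0.021  0.01  -1.   ] jaw [ 0.993 -0.117  0.019] jawang -0.118 F [ 0.   0.7 -1.7] T [-0.06 -0.16  0.05] open 0.0579 q6 0.08
linear [-0.304   0.0119 -0.1925]
yaw 0.047 (or -3.095)
```

{"method": "carry_out", "body": {"increments": [{"linear": [-0.03, 0, -0.019], "yaw": 0.047}, {"linear": [-0.08, 0, -0.05], "yaw": 0.047}, {"linear": [-0.13, 0, -0.085], "yaw": 0.047}, {"linear": [-0.18, 0, -0.115], "yaw": 0.047}, {"linear": [-0.23, 0, -0.15], "yaw": 0.047}]}}

```text
t: 17.98
tool_pos: [0.5597, 0.2771, 0.2211]
orientation: [-1.105, 1.321, -1.33]
force: [0.9, -0.5, -1.4]
opening: 0.0572
```

Run:
```python
from h import *
to([*dry(-0.0026),0.195],-0.1644)
```

```text
t 17.98 tcp [0.5597 0.2771 0.2211] yax [ 0.019  0.01  -1.   ] jaw [ 0.986 -0.164  0.017] jawang -0.165 F [ 0.9 -0.5 -1.4] T [-0.02 -0.02 -0.04] open 0.0572 q6 0.54
linear [-0.0708  0.0262 -0.0445]
yaw -0.001 (or 3.141)
```

{"method": "carry_out", "body": {"increments": [{"linear": [-0.04, 0.0, -0.025], "yaw": 0}, {"linear": [-0.065, 0.01, -0.042], "yaw": 0}, {"linear": [-0.071, 0.026, -0.0445], "yaw": 0}, {"linear": [-0.071, 0.026, -0.0445], "yaw": 0}, {"linear": [-0.071, 0.026, -0.0445], "yaw": 0}]}}

```text
t: 18.6
tool_pos: [0.5285, 0.3534, 0.195]
orientation: [-1.105, 1.322, -1.331]
force: [0.5, -0.4, -1.8]
opening: 0.0577
```

Run:
```python
from h import *
to([*dry(-0.0026),0.183],-0.1644)
shot('wrist','w20.png',(200,100,230,170),3.4)
```

```text
t 18.60 tcp [0.5285 0.3534 0.195 ] yax [ 0.019  0.009 -1.   ] jaw [ 0.986 -0.165  0.017] jawang -0.166 F [ 0.5 -0.4 -1.8] T [-0.09 -0.08  0.01] open 0.0577 q6 0.68
linear [-0.0008  0.012  -0.0009]
yaw -0.002 (or 3.140)
```

{"method": "carry_out", "body": {"increments": [{"linear": [-0.0025, 0.005, -0.001], "yaw": 0}, {"linear": [-0.0025, 0.015, -0.001], "yaw": 0}, {"linear": [-0.0025, 0.025, -0.001], "yaw": 0}, {"linear": [-0.0025, 0.025, -0.001], "yaw": 0}], "newtons": 8}}

```text
t: 19.15
tool_pos: [0.5278, 0.3558, 0.1686]
orientation: [-1.107, 1.323, -1.331]
force: [0.1, -0.3, -1.6]
opening: 0.0581
```

Run:
```python
from h import *
to([*dry(-0.000),0.133],-0.1644)
shot('wrist','w21.png',(200,100,230,170),3.4)
```

```text
t 19.15 tcp [0.5278 0.3558 0.1686] yax [ 0.017  0.008 -1.   ] jaw [ 0.986 -0.166  0.015] jawang -0.167 F [ 0.1 -0.3 -1.6] T [-0.08 -0.05  0.01] open 0.0581 q6 0.68
linear [-0.0009  0.0356 -0.0002]
yaw -0.002 (or 3.139)
```

{"method": "carry_out", "body": {"increments": [{"linear": [-0.001, 0.012, 0], "yaw": 0}, {"linear": [-0.001, 0.024, 0], "yaw": 0}, {"linear": [-0.001, 0.034, 0], "yaw": 0}, {"linear": [-0.001, 0.04, 0], "yaw": 0}, {"linear": [-0.001, 0.04, 0], "yaw": 0}], "newtons": 4}}

```text
t: 19.82
tool_pos: [0.529, 0.3574, 0.1292]
orientation: [-1.106, 1.322, -1.331]
force: [0.1, 0.6, -1.7]
opening: 0.0582
```

{"method": "carry_out", "body": {"increments": [{"linear": [0, 0.003, 0], "yaw": 0}, {"linear": [0, 0.006, 0], "yaw": 0}, {"linear": [0, 0.006, 0], "yaw": 0}], "newtons": 3}}

```text
t: 20.2
tool_pos: [0.5292, 0.3576, 0.1234]
orientation: [-1.105, 1.322, -1.331]
force: [-1.1, -0.5, 2.9]
opening: 0.0581
```

Run:
```python
from h import *
state()
shot('wrist','w22.png',(200,100,230,170),3.4)
shot('side','s22.png',(170,230,160,150),5)
```

```text
t 20.20 tcp [0.5292 0.3576 0.1234] yax [ 0.018  0.009 -1.   ] jaw [ 0.986 -0.166  0.016] jawang -0.166 F [-1.1 -0.5  2.9] T [ 0.01  0.08 -0.02] open 0.0581 q6 0.68
```

{"method": "carry_out", "body": {"increments": [{"linear": [0, 0, 0], "yaw": 0}, {"linear": [0, 0, 0], "yaw": 0}, {"linear": [0, -0.02, 0], "yaw": 0}, {"linear": [0, -0.07, 0], "yaw": 0}, {"linear": [0, -0.13, 0], "yaw": 0}], "gripper": 0.85}}

```text
t: 20.92
tool_pos: [0.5262, 0.356, 0.2549]
orientation: [-1.107, 1.323, -1.331]
force: [-0.5, 0.6, -0.6]
opening: 0.0793
```

Run:
```python
from h import *
to([0.69,-0.09,0.24],-0.082)
```

```text
t 20.93 tcp [0.5262 0.356  0.2549] yax [ 0.016  0.008 -1.   ] jaw [ 0.986 -0.166  0.015] jawang -0.167 F [-0.5  0.6 -0.6] T [ 0.04 -0.13  0.02] open 0.0793 q6 0.68
linear [0.4128 0.0141 0.2353]
yaw -0.085 (or 3.057)
```

{"method": "carry_out", "body": {"increments": [{"linear": [0.413, 0.0, 0.235], "yaw": -0.085}, {"linear": [0.413, 0.0, 0.235], "yaw": -0.085}, {"linear": [0.413, 0.0, 0.235], "yaw": -0.085}, {"linear": [0.413, 0.0, 0.235], "yaw": -0.085}, {"linear": [0.413, 0.0, 0.235], "yaw": -0.085}], "gripper": 1}}

```text
t: 21.55
tool_pos: [0.6345, 0.0608, 0.2559]
orientation: [-1.15, 1.259, -1.271]
force: [0.6, 0.3, 0.2]
opening: 0.0925
```

Run:
```python
from h import *
to([0.69,-0.09,0.24],-0.082)
```

```text
t 21.55 tcp [0.6345 0.0608 0.2559] yax [ 0.019  0.008 -1.   ] jaw [ 0.997 -0.081  0.018] jawang -0.081 F [0.6 0.3 0.2] T [-0.05 -0.12  0.04] open 0.0925 q6 0.09
linear [0.146  0.0157 0.0673]
yaw 0.001 (or -3.141)
```

{"method": "carry_out", "body": {"increments": [{"linear": [0.06, 0.01, 0.027], "yaw": 0}, {"linear": [0.115, 0.016, 0.055], "yaw": 0}, {"linear": [0.146, 0.016, 0.067], "yaw": 0}, {"linear": [0.146, 0.016, 0.067], "yaw": 0}, {"linear": [0.146, 0.016, 0.067], "yaw": 0}]}}

```text
t: 22.18
tool_pos: [0.6898, -0.0896, 0.2407]
orientation: [-1.149, 1.259, -1.271]
force: [-0.2, 0.0, -1.0]
opening: 0.0932
```

Run:
```python
from meas import *
im,c=shot('wrist','w23.png')
C,e=plate_at(im,c,(310,205))
g=C+e*0.0365; a=np.arctan2(-e[0],e[1]); print(g,a)
to([*g,0.03],a)
```

```text
plate c=(0.6846,-0.1213) 94.3x58.4 long 85.2 deg px (281, 164, 51, 78)
[ 0.68766633 -0.08491942] -0.08310021339039647
t 22.23 tcp [ 0.6898 -0.089   0.2407] yax [ 0.02   0.008 -1.   ] jaw [ 0.997 -0.08   0.019] jawang -0.081 F [ 0.1  0.5 -0.2] T [-0.03 -0.09  0.02] open 0.0931 q6 -0.13
linear [-0.0018  0.2107 -0.0064]
yaw 0.003 (or -3.139)
```

{"method": "carry_out", "body": {"increments": [{"linear": [-0.002, 0.06, -0.002], "yaw": 0}, {"linear": [-0.002, 0.12, -0.0035], "yaw": 0}, {"linear": [-0.002, 0.18, -0.005], "yaw": 0}, {"linear": [-0.002, 0.21, -0.0064], "yaw": 0}, {"linear": [-0.002, 0.21, -0.0064], "yaw": 0}]}}

```text
t: 22.85
tool_pos: [0.6848, -0.0825, 0.0275]
orientation: [-1.154, 1.262, -1.265]
force: [0.2, 0.5, 0.1]
opening: 0.0933
```

Run:
```python
from meas import *
to([0.6877,-0.0849,0.014],-0.083)
```

```text
t 22.85 tcp [ 0.6848 -0.0825  0.0275] yax [ 0.013  0.01  -1.   ] jaw [ 0.997 -0.079  0.012] jawang -0.079 F [0.2 0.5 0.1] T [-0.04 -0.06  0.04] open 0.0933 q6 -0.13
linear [0.0023 0.0135 0.0029]
yaw 0.004 (or -3.137)
```

{"method": "carry_out", "body": {"increments": [{"linear": [0.0023, 0.0135, 0.003], "yaw": 0.004}, {"linear": [0.0023, 0.0135, 0.003], "yaw": 0.004}, {"linear": [0.0023, 0.0135, 0.003], "yaw": 0.004}]}}

```text
t: 23.22
tool_pos: [0.6887, -0.085, 0.0154]
orientation: [-1.151, 1.263, -1.269]
force: [-0.5, -0.3, -0.5]
opening: 0.0927
```

{"method": "carry_out", "body": {"increments": [{"linear": [0, 0, 0], "yaw": 0}, {"linear": [0, 0, 0], "yaw": 0}, {"linear": [0, 0, 0], "yaw": 0}, {"linear": [0, 0, 0], "yaw": 0}], "gripper": 0.5, "newtons": 3}}

```text
t: 23.72
tool_pos: [0.6885, -0.0849, 0.0153]
orientation: [-1.151, 1.264, -1.269]
force: [0.3, -0.1, 1.5]
opening: 0.0579
```

{"method": "carry_out", "body": {"increments": [{"linear": [0, -0.015, 0], "yaw": 0}, {"linear": [0.005, -0.04, 0], "yaw": 0}, {"linear": [0.015, -0.065, 0], "yaw": 0}, {"linear": [0.03, -0.08, 0], "yaw": 0}, {"linear": [0.03, -0.08, 0], "yaw": 0}]}}

```text
t: 24.35
tool_pos: [0.6859, -0.1173, 0.097]
orientation: [-1.149, 1.262, -1.272]
force: [-0.3, -0.8, -1.8]
opening: 0.0578
```

Run:
```python
from meas import *
state()
shot('wrist','w24.png',(200,150,230,150),3)
```

```text
t 24.35 tcp [ 0.6859 -0.1173  0.097 ] yax [ 0.018  0.008 -1.   ] jaw [ 0.996 -0.084  0.017] jawang -0.084 F [-0.3 -0.8 -1.8] T [-0.03 -0.07  0.  ] open 0.0578 q6 -0.17
```

Run:
```python
from h import *
for t in (160,166): plate_rows(194.3,221.7,248,top=t)
```

```text
xA -14.9 xB -0.8 xbot -7.2 tilt 4.7 deg (bottom toward +toolx)
xA -13.0 xB 1.7 xbot -5.8 tilt 4.3 deg (bottom toward +toolx)
```

{"method": "carry_out", "body": {"increments": [{"linear": [0, 0.005, 0], "yaw": 0}, {"linear": [0.002, 0.01, 0], "yaw": 0}, {"linear": [0.006, 0.015, 0], "yaw": 0}, {"linear": [0.006, 0.015, 0], "yaw": 0}]}}

```text
t: 24.9
tool_pos: [0.6844, -0.1223, 0.0793]
orientation: [-1.15, 1.265, -1.27]
force: [1.1, -0.7, 0.7]
opening: 0.0581
```

Run:
```python
from meas import *
state()
shot('wrist','w25.png',(200,150,230,150),3)
```

```text
t 24.90 tcp [ 0.6844 -0.1223  0.0793] yax [ 0.014  0.01  -1.   ] jaw [ 0.996 -0.084  0.014] jawang -0.084 F [ 1.1 -0.7  0.7] T [-0.11 -0.32 -0.05] open 0.0581 q6 -0.18
```

{"method": "carry_out", "body": {"increments": [{"linear": [0, 0, 0], "yaw": 0}, {"linear": [0, 0, 0], "yaw": 0}, {"linear": [0, -0.04, 0], "yaw": 0}, {"linear": [0, -0.09, 0], "yaw": 0.04}, {"linear": [-0.02, -0.14, 0], "yaw": 0.08}], "newtons": 15}}

```text
t: 25.58
tool_pos: [0.6823, -0.1043, 0.219]
orientation: [-1.111, 1.329, -1.327]
force: [1.5, 0.3, -1.6]
opening: 0.0579
```

Run:
```python
from h import *
plate_rows(193.3,237.3,266,top=152)
to([*dry(-0.032),0.215],-0.1644)
```

```text
xA -9.6 xB 5.5 xbot -9.8 tilt -0.1 deg (bottom toward +toolx)
t 25.57 tcp [ 0.6823 -0.1043  0.219 ] yax [ 0.01  0.01 -1.  ] jaw [ 0.986 -0.166  0.008] jawang -0.167 F [ 1.5  0.3 -1.6] T [-0.06 -0.08  0.  ] open 0.0579 q6 -0.07
linear [-0.3972  0.0068 -0.2284]
yaw -0.003 (or 3.139)
```

{"method": "carry_out", "body": {"increments": [{"linear": [-0.03, 0, -0.017], "yaw": 0}, {"linear": [-0.08, 0, -0.046], "yaw": 0}, {"linear": [-0.13, 0, -0.075], "yaw": 0}, {"linear": [-0.18, 0, -0.104], "yaw": 0}, {"linear": [-0.23, 0, -0.132], "yaw": 0}]}}

```text
t: 26.2
tool_pos: [0.5883, 0.1459, 0.2193]
orientation: [-1.113, 1.331, -1.326]
force: [0.8, -0.8, -1.0]
opening: 0.0579
```

Run:
```python
from h import *
to([*dry(-0.032),0.192],-0.1644)
```

```text
t 26.20 tcp [0.5883 0.1459 0.2193] yax [ 0.007  0.01  -1.   ] jaw [ 0.986 -0.166  0.005] jawang -0.167 F [ 0.8 -0.8 -1. ] T [-0.04 -0.14 -0.02] open 0.0579 q6 0.32
linear [-0.1659  0.0286 -0.0942]
yaw -0.003 (or 3.139)
```

{"method": "carry_out", "body": {"increments": [{"linear": [-0.055, 0, -0.031], "yaw": 0}, {"linear": [-0.105, 0, -0.06], "yaw": 0}, {"linear": [-0.145, 0.01, -0.082], "yaw": 0}, {"linear": [-0.166, 0.028, -0.094], "yaw": 0}, {"linear": [-0.166, 0.028, -0.094], "yaw": 0}]}}

```text
t: 26.82
tool_pos: [0.5204, 0.3263, 0.1893]
orientation: [-1.121, 1.332, -1.324]
force: [-0.7, -0.2, -2.0]
opening: 0.0579
```

{"method": "carry_out", "body": {"increments": [{"linear": [-0.001, 0, -0.001], "yaw": 0}, {"linear": [-0.001, 0, -0.001], "yaw": 0}]}}

```text
t: 27.08
tool_pos: [0.5198, 0.3266, 0.1893]
orientation: [-1.121, 1.333, -1.325]
force: [0.4, -0.3, -2.6]
opening: 0.0577
```

Run:
```python
from h import *
to([*dry(-0.032),0.18],-0.1644)
shot('wrist','w26.png',(200,100,230,170),3.4)
```

```text
t 27.07 tcp [0.5198 0.3266 0.1893] yax [ 0.001  0.007 -1.   ] jaw [ 0.986 -0.164 -0.   ] jawang -0.165 F [ 0.4 -0.3 -2.6] T [-0.04 -0.07  0.01] open 0.0577 q6 0.64
linear [0.0007 0.0093 0.0035]
yaw -0.001 (or 3.141)
```

{"method": "carry_out", "body": {"increments": [{"linear": [0.0015, 0.0, 0.0035], "yaw": 0}, {"linear": [0.0015, 0.01, 0.0035], "yaw": 0}, {"linear": [0.0015, 0.02, 0.0035], "yaw": 0}, {"linear": [0.0015, 0.025, 0.0035], "yaw": 0}, {"linear": [0.0015, 0.025, 0.0035], "yaw": 0}], "newtons": 8}}

```text
t: 27.75
tool_pos: [0.5227, 0.3245, 0.1636]
orientation: [-1.122, 1.333, -1.325]
force: [-1.1, 0.2, -1.6]
opening: 0.0578
```

Run:
```python
from h import *
to([*dry(-0.0325),0.128],-0.1644)
shot('wrist','w27.png',(200,100,230,170),3.4)
```

```text
t 27.75 tcp [0.5227 0.3245 0.1636] yax [-0.     0.006 -1.   ] jaw [ 0.986 -0.164 -0.001] jawang -0.165 F [-1.1  0.2 -1.6] T [-0.09 -0.01 -0.04] open 0.0578 q6 0.63
linear [-0.0002  0.0356  0.0003]
yaw -0.001 (or 3.141)
```

In the bay mouth with no contact force. Lowering to the deck.

{"method": "carry_out", "body": {"increments": [{"linear": [0, 0.012, 0], "yaw": 0}, {"linear": [0, 0.024, 0], "yaw": 0}, {"linear": [0, 0.034, 0], "yaw": 0}, {"linear": [0, 0.039, 0], "yaw": 0}, {"linear": [0, 0.042, 0], "yaw": 0}], "newtons": 3}}

```text
t: 28.42
tool_pos: [0.5231, 0.3253, 0.1227]
orientation: [-1.121, 1.333, -1.324]
force: [-3.8, 0.5, 4.0]
opening: 0.0579
```

Run:
```python
from h import *
state()
shot('wrist','w28.png',(200,100,230,170),3.4)
```

```text
t 28.43 tcp [0.5231 0.3253 0.1227] yax [ 0.001  0.007 -1.   ] jaw [ 0.986 -0.164 -0.   ] jawang -0.165 F [-3.8  0.5  4. ] T [0.03 0.62 0.04] open 0.0579 q6 0.63
```

{"method": "carry_out", "body": {"increments": [{"linear": [0, 0, 0], "yaw": 0}, {"linear": [0, 0, 0], "yaw": 0}, {"linear": [0, -0.02, 0], "yaw": 0}, {"linear": [0, -0.07, 0], "yaw": 0}, {"linear": [0, -0.13, 0], "yaw": 0}], "gripper": 0.85}}

```text
t: 29.1
tool_pos: [0.5223, 0.3239, 0.254]
orientation: [-1.123, 1.334, -1.324]
force: [1.3, 0.9, 0.8]
opening: 0.0794
```

Run:
```python
from h import *
to([0.42,0.03,0.26],0.0)
shot('side','s29.png',(170,200,250,190),3)
```

```text
t 29.10 tcp [0.5223 0.3239 0.254 ] yax [-0.001  0.007 -1.   ] jaw [ 0.986 -0.164 -0.002] jawang -0.165 F [1.3 0.9 0.8] T [ 0.05 -0.09 -0.05] open 0.0794 q6 0.63
linear [ 0.3067 -0.0078 -0.0526]
yaw -0.165 (or 2.977)
```

{"method": "carry_out", "body": {"increments": [{"linear": [0.307, -0.045, -0.0526], "yaw": -0.165}, {"linear": [0.307, -0.045, -0.0526], "yaw": -0.165}, {"linear": [0.307, -0.045, -0.0526], "yaw": -0.165}, {"linear": [0.307, -0.045, -0.0526], "yaw": -0.165}, {"linear": [0.307, -0.045, -0.0526], "yaw": -0.165}], "gripper": 0.6}}

```text
t: 29.78
tool_pos: [0.4228, 0.0312, 0.3072]
orientation: [-1.189, 1.204, -1.207]
force: [1.0, -0.1, -0.4]
opening: 0.056
```

Run:
```python
from h import *
to([0.42,-0.03,0.29],0.0)
```

```text
t 29.77 tcp [0.4228 0.0312 0.3072] yax [ 0.015  0.013 -1.   ] jaw [1.    0.    0.015] jawang 0.000 F [ 1.  -0.1 -0.4] T [-0.07 -0.09  0.05] open 0.0560 q6 -0.06
linear [ 0.0614  0.0163 -0.003 ]
yaw 0.000 (or -3.141)
```

{"method": "carry_out", "body": {"increments": [{"linear": [0.045, 0.01, -0.003], "yaw": 0}, {"linear": [0.061, 0.016, -0.003], "yaw": 0}, {"linear": [0.061, 0.016, -0.003], "yaw": 0}, {"linear": [0.061, 0.016, -0.003], "yaw": 0}]}}

```text
t: 30.28
tool_pos: [0.4203, -0.029, 0.2913]
orientation: [-1.188, 1.202, -1.207]
force: [-0.2, -0.6, -0.4]
opening: 0.0557
```

Run:
```python
from meas import *
im,c=shot('wrist','w30.png'); handles(im,c); state()
```

```text
handle c [ 0.4106 -0.0533] 83x16 ang 88.7 ends [ 0.4116 -0.0117] [ 0.4096 -0.095 ]
handle c [0.4302 0.076 ] 82x16 ang 88.9 ends [0.431  0.1172] [0.4294 0.0348]
t 30.32 tcp [ 0.4204 -0.0288  0.2912] yax [ 0.016  0.013 -1.   ] jaw [1.    0.001 0.016] jawang 0.001 F [-0.4 -0.   0.6] T [-0.05 -0.06 -0.02] open 0.0559 q6 -0.20
```

Run:
```python
from meas import *
to([0.4113,-0.0247,0.03],-0.023)
```

```text
t 30.32 tcp [ 0.4204 -0.0288  0.2912] yax [ 0.016  0.013 -1.   ] jaw [1.    0.001 0.016] jawang 0.001 F [-0.4 -0.   0.6] T [-0.05 -0.06 -0.02] open 0.0559 q6 -0.20
linear [-0.0008  0.261  -0.0133]
yaw 0.024 (or -3.117)
```

{"method": "carry_out", "body": {"increments": [{"linear": [-0.001, 0.06, -0.005], "yaw": 0.024}, {"linear": [-0.001, 0.12, -0.01], "yaw": 0.024}, {"linear": [-0.001, 0.18, -0.0133], "yaw": 0.024}, {"linear": [-0.001, 0.24, -0.0133], "yaw": 0.024}, {"linear": [-0.001, 0.255, -0.0133], "yaw": 0.024}]}}

```text
t: 30.95
tool_pos: [0.4081, -0.023, 0.0327]
orientation: [-1.182, 1.224, -1.218]
force: [-0.4, -0.3, -0.1]
opening: 0.0562
```

Run:
```python
from meas import *
to([0.4113,-0.0247,0.0135],-0.023)
shot('wrist','w31.png')
```

```text
t 30.95 tcp [ 0.4081 -0.023   0.0327] yax [ 0.009  0.014 -1.   ] jaw [ 1.    -0.021  0.009] jawang -0.021 F [-0.4 -0.3 -0.1] T [-0.02 -0.1  -0.03] open 0.0562 q6 -0.18
linear [0.0019 0.0192 0.0031]
yaw 0.002 (or -3.139)
```

{"method": "carry_out", "body": {"increments": [{"linear": [0.002, 0.018, 0.003], "yaw": 0}, {"linear": [0.002, 0.018, 0.003], "yaw": 0}, {"linear": [0.002, 0.018, 0.003], "yaw": 0}]}}

```text
t: 31.38
tool_pos: [0.4137, -0.0253, 0.0173]
orientation: [-1.179, 1.221, -1.221]
force: [-0.5, 0.5, 0.3]
opening: 0.0556
```

{"method": "carry_out", "body": {"increments": [{"linear": [0, 0, 0], "yaw": 0}, {"linear": [0, 0, 0], "yaw": 0}, {"linear": [0, 0, 0], "yaw": 0}, {"linear": [0, 0, 0], "yaw": 0}], "gripper": 0.1, "newtons": 3}}

```text
t: 31.88
tool_pos: [0.4136, -0.0253, 0.0173]
orientation: [-1.179, 1.221, -1.221]
force: [0.3, 0.6, 0.4]
opening: 0.0201
```

{"method": "carry_out", "body": {"increments": [{"linear": [0, -0.03, 0], "yaw": 0}, {"linear": [0.005, -0.07, 0], "yaw": 0}, {"linear": [0.015, -0.11, 0], "yaw": 0}, {"linear": [0.03, -0.15, 0], "yaw": 0}, {"linear": [0.04, -0.18, 0], "yaw": 0}]}}

```text
t: 32.5
tool_pos: [0.4105, -0.0682, 0.1985]
orientation: [-1.179, 1.22, -1.222]
force: [0.2, -0.3, -0.8]
opening: 0.0198
```

Run:
```python
from meas import *
state()
shot('wrist','w32.png')
shot('side','s32.png',(230,110,200,150),4)
state()
```

```text
t 32.50 tcp [ 0.4105 -0.0682  0.1985] yax [ 0.015  0.013 -1.   ] jaw [ 1.    -0.021  0.014] jawang -0.021 F [ 0.2 -0.3 -0.8] T [-0.01 -0.08  0.03] open 0.0198 q6 -0.28
t 32.60 tcp [ 0.4123 -0.069   0.2004] yax [ 0.019  0.011 -1.   ] jaw [ 1.    -0.022  0.019] jawang -0.022 F [ 0.1  0.5 -0.7] T [-0.02 -0.13 -0.02] open 0.0198 q6 -0.28
```

Run:
```python
from meas import *
state()
shot('wrist','w33.png',(260,150,110,110),7)
```

```text
t 32.60 tcp [ 0.4123 -0.069   0.2004] yax [ 0.019  0.011 -1.   ] jaw [ 1.    -0.022  0.019] jawang -0.022 F [ 0.1  0.5 -0.7] T [-0.02 -0.13 -0.02] open 0.0198 q6 -0.28
```

Run:
```python
from meas import *
to([0.537,-0.44,0.31],0.0)
im=cv2.imread('pics/top0.png');c=cam('top')
S=cv2.resize(im[175:215,375:435],None,fx=8,fy=8,interpolation=cv2.INTER_CUBIC); cv2.imwrite('pics/blk.png',S)
```

```text
t 32.65 tcp [ 0.4113 -0.0683  0.198 ] yax [ 0.017  0.013 -1.   ] jaw [ 1.    -0.022  0.016] jawang -0.022 F [-0.3  0.  -1.7] T [-0.07 -0.11 -0.02] open 0.0199 q6 -0.28
linear [ 0.3674 -0.1145  0.1356]
yaw -0.022 (or 3.120)
```

{"method": "carry_out", "body": {"increments": [{"linear": [0, 0, 0], "yaw": 0}, {"linear": [0, -0.03, 0], "yaw": 0}, {"linear": [0.03, -0.07, 0.01], "yaw": -0.01}, {"linear": [0.08, -0.1, 0.03], "yaw": -0.022}, {"linear": [0.13, -0.115, 0.05], "yaw": -0.022}], "newtons": 20}}

```text
t: 33.28
tool_pos: [0.4574, -0.2017, 0.3125]
orientation: [-1.188, 1.201, -1.207]
force: [0.7, 1.0, -1.2]
opening: 0.0196
```

Run:
```python
from meas import *
c=cam('top')
P=ray(c,[(394.1-.44,191.9-.44),(405.75-.44,191.6-.44),(417.5-.44,191.4-.44)],.08); print(P.round(4))
to([0.537,-0.45,0.31],0.0)
```

```text
[[ 0.5325 -0.315   0.08  ]
 [ 0.5335 -0.3549  0.08  ]
 [ 0.5341 -0.3951  0.08  ]]
t 33.27 tcp [ 0.4574 -0.2017  0.3125] yax [ 0.017  0.013 -1.   ] jaw [1.    0.002 0.017] jawang 0.002 F [ 0.7  1.  -1.2] T [-0.04 -0.11 -0.01] open 0.0196 q6 -0.53
linear [0.2485 0.0007 0.0792]
yaw 0.002 (or -3.140)
```

{"method": "carry_out", "body": {"increments": [{"linear": [0.06, 0, 0.019], "yaw": 0}, {"linear": [0.12, 0, 0.038], "yaw": 0}, {"linear": [0.18, 0, 0.057], "yaw": 0}, {"linear": [0.23, 0, 0.073], "yaw": 0}, {"linear": [0.248, 0, 0.079], "yaw": 0}]}}

```text
t: 33.9
tool_pos: [0.5364, -0.4514, 0.3058]
orientation: [-1.188, 1.208, -1.203]
force: [-0.1, -0.2, -0.1]
opening: 0.0197
```

{"method": "carry_out", "body": {"increments": [{"linear": [0.003, 0, 0], "yaw": 0}, {"linear": [0.003, 0, 0], "yaw": 0}]}}

```text
t: 34.15
tool_pos: [0.5361, -0.4534, 0.3035]
orientation: [-1.188, 1.21, -1.2]
force: [0.0, 0.2, -1.3]
opening: 0.02
```

Run:
```python
from meas import *
state(); im,c=shot('wrist','w34.png'); np.savez('pics/w34.npz',**c); state()
```

```text
t 34.15 tcp [ 0.5361 -0.4534  0.3035] yax [ 0.01   0.019 -1.   ] jaw [1.   0.   0.01] jawang 0.000 F [ 0.   0.2 -1.3] T [-0.06 -0.03  0.03] open 0.0200 q6 -0.78
t 34.20 tcp [ 0.5363 -0.4532  0.3046] yax [ 0.011  0.018 -1.   ] jaw [1.    0.001 0.011] jawang 0.001 F [ 0.3  0.2 -0.2] T [-0.09 -0.05  0.03] open 0.0196 q6 -0.78
```

```bash
python3 - <<'E'
from meas import *
im=cv2.imread('pics/w34.png')
cv2.imwrite('pics/w34z.png',cv2.resize(im[15:155,260:355],None,fx=6,fy=4.2,interpolation=cv2.INTER_CUBIC))
cv2.imwrite('pics/w34h.png',cv2.resize(im[150:260,260:370],None,fx=6,fy=5,interpolation=cv2.INTER_CUBIC))
E
python3 - <<'E'
from meas import *
c=dict(np.load('pics/w34.npz'))
g=lambda a,z=.08:ray(c,np.array([(260+x/6-.42,15+y/4.2-.4) for x,y in a]),z)[:,:2]
print('slots',g([(295.5,150.5),(293,313),(293,470)]).round(4))
k=g([(115,43),(464,43),(458,565),(127,566)]); print('corners',k.round(4), np.linalg.norm(np.diff(k,axis=0),axis=1).round(4), 'centre',k.mean(0).round(4))
s=cam('side'); print('side cam',(-s['R'].T@s['t']).round(3))
im,_=shot('side','s34.png',(270,80,130,110),6); state()
np.save('pics/s34full.npy',im)
E
```

```text
slots [[ 0.5344 -0.3134]
 [ 0.5339 -0.3529]
 [ 0.5338 -0.3929]]
corners [[ 0.5028 -0.2885]
 [ 0.564  -0.2882]
 [ 0.565  -0.418 ]
 [ 0.5023 -0.4183]] [0.0612 0.1298 0.0628] centre [ 0.5335 -0.3533]
side cam [0.117 0.791 1.122]
t 34.25 tcp [ 0.5365 -0.4532  0.3055] yax [ 0.012  0.017 -1.   ] jaw [1.    0.001 0.012] jawang 0.001 F [ 0.5  0.4 -0.5] T [-0.05 -0.04 -0.03] open 0.0195 q6 -0.78
```

```bash
cat >> h.py <<'E'
def ray_plane(c,uv,axis,val):
    d=np.array([(uv[0]-c['cx'])/c['f'],(uv[1]-c['cy'])/c['f'],1])@c['R']; o=-c['R'].T@c['t']
    return o+d*(val-o[axis])/d[axis]
E
python3 - <<'E'
from meas import *
s=cam('side')
for uv in [(458,208),(458,200),(452,208),(458,100)]:
    p=(270+uv[0]/6-.42,80+uv[1]/6-.42)
    print(uv,ray_plane(s,p,0,.5385).round(4))
print(proj(s,[[.5344,-.3134,.08],[.5339,-.3529,.08],[.5338,-.3929,.08]])-[269.58,79.58])
E
```

```text
(458, 208) [ 0.5385 -0.461   0.136 ]
(458, 200) [ 0.5385 -0.4602  0.1426]
(452, 208) [ 0.5385 -0.4494  0.144 ]
(458, 100) [ 0.5385 -0.4509  0.2215]
[[62.51784114 70.70077551]
 [66.61067092 64.0950047 ]
 [70.52890587 57.57951179]]
```

Run:
```python
from meas import *
to([0.532,-0.388,0.268],0.005)
```

```text
t 34.25 tcp [ 0.5365 -0.4532  0.3055] yax [ 0.012  0.017 -1.   ] jaw [1.    0.001 0.012] jawang 0.001 F [ 0.5  0.4 -0.5] T [-0.05 -0.04 -0.03] open 0.0195 q6 -0.78
linear [-0.0645  0.0385 -0.0049]
yaw -0.004 (or 3.137)
```

{"method": "carry_out", "body": {"increments": [{"linear": [-0.03, 0, -0.002], "yaw": -0.004}, {"linear": [-0.055, 0.01, -0.004], "yaw": -0.004}, {"linear": [-0.0645, 0.03, -0.005], "yaw": -0.004}, {"linear": [-0.0645, 0.038, -0.005], "yaw": -0.004}, {"linear": [-0.0645, 0.038, -0.005], "yaw": -0.004}]}}

```text
t: 34.88
tool_pos: [0.5316, -0.3877, 0.2684]
orientation: [-1.19, 1.205, -1.198]
force: [-0.3, 0.0, -0.4]
opening: 0.0192
```

Run:
```python
from meas import *
to([0.532,-0.388,0.268],0.005)
shot('side','s35.png',(300,80,80,80),9)
shot('wrist','w35.png',(240,60,150,190),3.1)
```

```text
t 34.88 tcp [ 0.5316 -0.3877  0.2684] yax [ 0.012  0.017 -1.   ] jaw [1.    0.005 0.012] jawang 0.005 F [-0.3  0.  -0.4] T [-0.08 -0.06 -0.02] open 0.0192 q6 -0.72
linear [0.0003 0.0004 0.0003]
yaw 0.000 (or -3.141)
```

Run:
```python
from meas import *
s=cam('side')
q=lambda X:((proj(s,[X])[0]+.45-[300,80])*9).round(0)
for z in (.08,.09,.1,.11,.12): print(z,q([.5338,-.393,z]),q([.5338,-.398,z]),q([.5338,-.388,z]))
for uv in [(368,475),(366,472)]: print(ray_plane(s,(300+uv[0]/9-.45,80+uv[1]/9-.45),0,.5338).round(4))
```

```text
0.08 [365. 518.] [369. 511.] [361. 526.]
0.09 [366. 499.] [370. 492.] [362. 507.]
0.1 [367. 480.] [371. 473.] [362. 488.]
0.11 [367. 461.] [372. 454.] [363. 468.]
0.12 [368. 442.] [373. 435.] [364. 449.]
[ 0.5338 -0.3944  0.1018]
[ 0.5338 -0.3918  0.1053]
```

{"method": "carry_out", "body": {"increments": [{"linear": [0, 0.015, 0], "yaw": 0}, {"linear": [0, 0.03, 0], "yaw": 0}, {"linear": [0, 0.045, 0], "yaw": 0}, {"linear": [0, 0.045, 0], "yaw": 0}], "newtons": 8}}

```text
t: 35.48
tool_pos: [0.5316, -0.387, 0.2215]
orientation: [-1.19, 1.208, -1.197]
force: [-0.5, 0.2, -1.0]
opening: 0.0196
```

Run:
```python
from meas import *
state()
shot('side','s36.png',(300,80,80,80),9)
```

```text
t 35.48 tcp [ 0.5316 -0.387   0.2215] yax [ 0.01   0.019 -1.   ] jaw [1.    0.004 0.01 ] jawang 0.004 F [-0.5  0.2 -1. ] T [-0.11 -0.12  0.03] open 0.0196 q6 -0.72
```

{"method": "carry_out", "body": {"increments": [{"linear": [0.001, 0.015, 0], "yaw": 0}, {"linear": [0.001, 0.03, 0], "yaw": 0}, {"linear": [0.001, 0.042, 0], "yaw": 0}, {"linear": [0.001, 0.047, 0], "yaw": 0}, {"linear": [0.001, 0.05, 0], "yaw": 0}]}}

```text
t: 36.15
tool_pos: [0.5333, -0.3887, 0.1744]
orientation: [-1.19, 1.203, -1.201]
force: [-0.5, -0.9, 12.4]
opening: 0.0203
```

Run:
```python
from meas import *
state()
shot('side','s37.png',(300,80,80,80),9)
```

```text
t 36.15 tcp [ 0.5333 -0.3887  0.1744] yax [ 0.013  0.015 -1.   ] jaw [1.    0.004 0.013] jawang 0.004 F [-0.5 -0.9 12.4] T [-0.14  0.15  0.03] open 0.0203 q6 -0.73
```

{"method": "carry_out", "body": {"increments": [{"linear": [0, 0, 0], "yaw": 0}, {"linear": [0, 0, 0], "yaw": 0}, {"linear": [0, -0.04, 0], "yaw": 0}, {"linear": [0, -0.09, 0], "yaw": 0}, {"linear": [0, -0.12, 0], "yaw": 0}], "gripper": 0.6}}

```text
t: 36.83
tool_pos: [0.5321, -0.3907, 0.2971]
orientation: [-1.19, 1.201, -1.203]
force: [1.0, 0.1, -0.5]
opening: 0.0557
```

Run:
```python
from meas import *
to([0.43,0.0,0.29],0.0)
shot('side','s38.png',(290,80,100,90),8)
```

```text
t 36.83 tcp [ 0.5321 -0.3907  0.2971] yax [ 0.015  0.014 -1.   ] jaw [1.    0.004 0.015] jawang 0.004 F [ 1.   0.1 -0.5] T [-0.07 -0.02 -0.06] open 0.0557 q6 -0.72
linear [-0.391   0.0108 -0.1005]
yaw 0.004 (or -3.137)
```

{"method": "carry_out", "body": {"increments": [{"linear": [-0.41, 0.0, -0.1], "yaw": 0}, {"linear": [-0.41, 0.0, -0.1], "yaw": 0}, {"linear": [-0.41, 0.0, -0.1], "yaw": 0}, {"linear": [-0.41, 0.0, -0.1], "yaw": 0}, {"linear": [-0.41, 0.0, -0.1], "yaw": 0}]}}

```text
t: 37.5
tool_pos: [0.456, -0.0852, 0.3005]
orientation: [-1.19, 1.197, -1.207]
force: [0.8, -0.6, -0.2]
opening: 0.0561
```

Run:
```python
from h import *
to([0.43,0.03,0.24],0.0)
```

```text
t 37.50 tcp [ 0.456  -0.0852  0.3005] yax [ 0.019  0.011 -1.   ] jaw [1.    0.004 0.019] jawang 0.004 F [ 0.8 -0.6 -0.2] T [ 0.02 -0.07  0.01] open 0.0561 q6 -0.31
linear [-0.1146  0.0612 -0.0266]
yaw 0.004 (or -3.137)
```

{"method": "carry_out", "body": {"increments": [{"linear": [-0.05, 0.03, -0.012], "yaw": 0}, {"linear": [-0.1, 0.055, -0.024], "yaw": 0}, {"linear": [-0.115, 0.061, -0.0266], "yaw": 0}, {"linear": [-0.115, 0.061, -0.0266], "yaw": 0}, {"linear": [-0.115, 0.061, -0.0266], "yaw": 0}]}}

```text
t: 38.12
tool_pos: [0.4308, 0.0293, 0.241]
orientation: [-1.189, 1.197, -1.209]
force: [0.1, -1.0, -0.2]
opening: 0.056
```

Run:
```python
from meas import *
im,c=shot('wrist','w40.png'); handles(im,c); state()
```

```text
handle c [0.4303 0.0763] 82x17 ang 88.9 ends [0.4311 0.1175] [0.4295 0.0352]
t 38.17 tcp [0.4308 0.0292 0.2411] yax [ 0.02  0.01 -1.  ] jaw [1.    0.003 0.02 ] jawang 0.003 F [-0.   0.3  0.6] T [-0.01 -0.04  0.06] open 0.0560 q6 -0.06
```

Run:
```python
from meas import *
to([0.4298,0.049,0.03],-0.019)
```

```text
t 38.17 tcp [0.4308 0.0292 0.2411] yax [ 0.02  0.01 -1.  ] jaw [1.    0.003 0.02 ] jawang 0.003 F [-0.   0.3  0.6] T [-0.01 -0.04  0.06] open 0.0560 q6 -0.06
linear [-0.0177  0.2112 -0.0053]
yaw 0.022 (or -3.120)
```

{"method": "carry_out", "body": {"increments": [{"linear": [-0.01, 0.05, -0.002], "yaw": 0.022}, {"linear": [-0.0177, 0.11, -0.004], "yaw": 0.022}, {"linear": [-0.0177, 0.17, -0.0053], "yaw": 0.022}, {"linear": [-0.0177, 0.205, -0.0053], "yaw": 0.022}, {"linear": [-0.0177, 0.211, -0.0053], "yaw": 0.022}]}}

```text
t: 38.8
tool_pos: [0.4281, 0.048, 0.0281]
orientation: [-1.18, 1.218, -1.224]
force: [0.2, 0.1, 0.3]
opening: 0.0558
```

Run:
```python
from meas import *
to([0.4298,0.049,0.0125],-0.019)
shot('wrist','w41.png')
```

```text
t 38.80 tcp [0.4281 0.048  0.0281] yax [ 0.016  0.01  -1.   ] jaw [ 1.    -0.021  0.015] jawang -0.021 F [0.2 0.1 0.3] T [-0.07 -0.05  0.05] open 0.0558 q6 -0.00
linear [-0.0009  0.0157  0.0014]
yaw -0.002 (or 3.140)
```

{"method": "carry_out", "body": {"increments": [{"linear": [-0.001, 0.0165, 0.0014], "yaw": 0}, {"linear": [-0.001, 0.0165, 0.0014], "yaw": 0}, {"linear": [-0.001, 0.0165, 0.0014], "yaw": 0}, {"linear": [-0.001, 0.0165, 0.0014], "yaw": 0}]}}

```text
t: 39.35
tool_pos: [0.432, 0.0491, 0.0141]
orientation: [-1.177, 1.215, -1.226]
force: [0.2, 0.4, 0.3]
opening: 0.0558
```

{"method": "carry_out", "body": {"increments": [{"linear": [0, 0, 0], "yaw": 0}, {"linear": [0, 0, 0], "yaw": 0}, {"linear": [0, 0, 0], "yaw": 0}, {"linear": [0, 0, 0], "yaw": 0}], "gripper": 0.1, "newtons": 3}}

```text
t: 39.85
tool_pos: [0.4319, 0.0491, 0.014]
orientation: [-1.177, 1.215, -1.226]
force: [-0.3, -0.3, 0.7]
opening: 0.0206
```

{"method": "carry_out", "body": {"increments": [{"linear": [0, -0.03, 0], "yaw": 0}, {"linear": [-0.005, -0.07, 0], "yaw": 0}, {"linear": [-0.015, -0.11, 0], "yaw": 0}, {"linear": [-0.03, -0.15, 0], "yaw": 0}, {"linear": [-0.04, -0.18, 0], "yaw": 0}]}}

```text
t: 40.48
tool_pos: [0.4294, 0.0878, 0.1962]
orientation: [-1.176, 1.214, -1.227]
force: [0.1, -0.2, -0.7]
opening: 0.02
```

Run:
```python
from meas import *
state()
shot('wrist','w42.png')
shot('side','s42.png',(200,130,200,150),4)
state()
```

```text
t 40.48 tcp [0.4294 0.0878 0.1962] yax [ 0.021  0.01  -1.   ] jaw [ 1.    -0.021  0.021] jawang -0.021 F [ 0.1 -0.2 -0.7] T [-0.04 -0.11 -0.03] open 0.0200 q6 0.10
t 40.58 tcp [0.4312 0.0883 0.1982] yax [ 0.026  0.011 -1.   ] jaw [ 0.999 -0.02   0.026] jawang -0.020 F [ 0.1  0.2 -0.5] T [-0.08 -0.07  0.04] open 0.0202 q6 0.10
```

{"method": "carry_out", "body": {"increments": [{"linear": [0, 0.02, 0], "yaw": 0}, {"linear": [0, 0.03, 0], "yaw": 0}, {"linear": [-0.005, 0.037, 0], "yaw": 0}, {"linear": [-0.01, 0.037, 0], "yaw": 0}, {"linear": [-0.014, 0.037, 0], "yaw": 0}]}}

```text
t: 41.2
tool_pos: [0.4326, 0.103, 0.1616]
orientation: [-1.173, 1.209, -1.228]
force: [0.7, -0.5, -0.1]
opening: 0.0198
```

Run:
```python
from meas import *
state()
shot('wrist','w43.png',(250,140,130,160),4)
state()
```

```text
t 41.20 tcp [0.4326 0.103  0.1616] yax [ 0.026  0.011 -1.   ] jaw [ 0.999 -0.02   0.026] jawang -0.020 F [ 0.7 -0.5 -0.1] T [-0.09 -0.06 -0.02] open 0.0198 q6 0.13
t 41.25 tcp [0.4328 0.1034 0.1618] yax [ 0.027  0.011 -1.   ] jaw [ 0.999 -0.02   0.026] jawang -0.020 F [-0.7  0.4 -1.3] T [-0.04 -0.06  0.01] open 0.0199 q6 0.13
```

{"method": "carry_out", "body": {"increments": [{"linear": [0, 0.006, 0], "yaw": 0}, {"linear": [-0.004, 0.009, 0], "yaw": 0}, {"linear": [-0.01, 0.009, 0], "yaw": 0}, {"linear": [-0.016, 0.009, 0], "yaw": 0}, {"linear": [-0.016, 0.009, 0], "yaw": 0}]}}

```text
t: 41.88
tool_pos: [0.4334, 0.12, 0.1532]
orientation: [-1.172, 1.208, -1.227]
force: [0.7, -0.2, 3.3]
opening: 0.0202
```

Run:
```python
from meas import *
state()
shot('wrist','w44.png',(250,140,130,160),4)
state()
```

```text
t 41.88 tcp [0.4334 0.12   0.1532] yax [ 0.027  0.011 -1.   ] jaw [ 0.999 -0.019  0.027] jawang -0.019 F [ 0.7 -0.2  3.3] T [-0.08 -0.2   0.  ] open 0.0202 q6 0.17
t 41.92 tcp [0.4334 0.1198 0.1532] yax [ 0.027  0.011 -1.   ] jaw [ 0.999 -0.019  0.027] jawang -0.019 F [0.5 0.  3.1] T [-0.08 -0.24  0.03] open 0.0201 q6 0.17
```

{"method": "carry_out", "body": {"increments": [{"linear": [0, 0, 0], "yaw": 0}, {"linear": [0, -0.001, 0], "yaw": 0}, {"linear": [0, -0.04, 0], "yaw": 0}, {"linear": [0, -0.09, 0], "yaw": 0}, {"linear": [0.02, -0.13, 0.005], "yaw": 0}], "newtons": 20}}

```text
t: 42.55
tool_pos: [0.434, 0.0987, 0.2844]
orientation: [-1.173, 1.208, -1.225]
force: [0.5, -0.6, 0.2]
opening: 0.0197
```

Run:
```python
from meas import *
to([0.53,-0.31,0.275],0.003)
```

```text
t 42.55 tcp [0.434  0.0987 0.2844] yax [ 0.026  0.012 -1.   ] jaw [ 1.    -0.017  0.026] jawang -0.017 F [ 0.5 -0.6  0.2] T [-0.07 -0.13  0.03] open 0.0197 q6 0.12
linear [0.4071 0.0072 0.1027]
yaw -0.020 (or 3.121)
```

{"method": "carry_out", "body": {"increments": [{"linear": [0.04, 0, 0.01], "yaw": -0.02}, {"linear": [0.1, 0, 0.025], "yaw": -0.02}, {"linear": [0.16, 0, 0.04], "yaw": -0.02}, {"linear": [0.22, 0, 0.055], "yaw": -0.02}, {"linear": [0.28, 0, 0.07], "yaw": -0.02}]}}

```text
t: 43.18
tool_pos: [0.4989, -0.1845, 0.2822]
orientation: [-1.183, 1.194, -1.21]
force: [0.6, 0.0, -0.2]
opening: 0.0197
```

Run:
```python
from meas import *
to([0.53,-0.31,0.275],0.003)
```

```text
t 43.17 tcp [ 0.4989 -0.1845  0.2822] yax [ 0.025  0.012 -1.   ] jaw [1.    0.002 0.025] jawang 0.002 F [ 0.6  0.  -0.2] T [-0.05 -0.12  0.03] open 0.0197 q6 -0.47
linear [0.1257 0.0064 0.0307]
yaw -0.001 (or 3.141)
```

{"method": "carry_out", "body": {"increments": [{"linear": [0.06, 0.002, 0.015], "yaw": 0}, {"linear": [0.1, 0.004, 0.025], "yaw": 0}, {"linear": [0.12, 0.006, 0.03], "yaw": 0}, {"linear": [0.126, 0.006, 0.031], "yaw": 0}, {"linear": [0.126, 0.006, 0.031], "yaw": 0}]}}

```text
t: 43.8
tool_pos: [0.53, -0.3099, 0.2749]
orientation: [-1.182, 1.196, -1.209]
force: [1.8, 0.1, -0.5]
opening: 0.0197
```

Run:
```python
from meas import *
to([0.53,-0.31,0.275],0.003)
shot('side','s45.png',(290,80,90,90),8)
shot('wrist','w45.png',(240,100,150,180),3.2)
s=cam('side')
q=lambda X:((proj(s,[X])[0]+.44-[290,80])*8).round(0)
for z in (.08,.1,.11,.12,.13): print(z,q([.5344,-.3134,z]),q([.5344,-.3184,z]),q([.5344,-.3084,z]))
```

```text
t 43.80 tcp [ 0.53   -0.3099  0.2749] yax [ 0.025  0.013 -1.   ] jaw [1.    0.002 0.025] jawang 0.002 F [ 1.8  0.1 -0.5] T [ 0.01 -0.02  0.  ] open 0.0197 q6 -0.63
linear [ 0.0001 -0.0001 -0.    ]
yaw -0.001 (or 3.141)
0.08 [340. 566.] [344. 559.] [336. 573.]
0.1 [341. 532.] [345. 525.] [337. 539.]
0.11 [341. 515.] [346. 508.] [337. 522.]
0.12 [342. 498.] [346. 491.] [338. 504.]
0.13 [342. 480.] [346. 473.] [338. 487.]
```

{"method": "carry_out", "body": {"increments": [{"linear": [0.003, 0.0, -0.0025], "yaw": 0}, {"linear": [0.003, 0.015, -0.003], "yaw": 0}, {"linear": [0.003, 0.03, -0.0035], "yaw": 0}, {"linear": [0.003, 0.038, -0.0035], "yaw": 0}, {"linear": [0.003, 0.038, -0.0035], "yaw": 0}], "newtons": 8}}

```text
t: 44.52
tool_pos: [0.5272, -0.3113, 0.2359]
orientation: [-1.183, 1.196, -1.207]
force: [-0.1, -0.7, -0.7]
opening: 0.0202
```

Run:
```python
from meas import *
to([0.5275,-0.313,0.225],0.003)
shot('side','s46.png',(290,80,90,90),8)
shot('wrist','w46.png',(240,100,150,180),3.2)
```

```text
t 44.52 tcp [ 0.5272 -0.3113  0.2359] yax [ 0.023  0.014 -1.   ] jaw [1.    0.003 0.024] jawang 0.003 F [-0.1 -0.7 -0.7] T [ 0.02 -0.04 -0.03] open 0.0202 q6 -0.64
linear [0.0018 0.0109 0.    ]
yaw 0.000 (or -3.141)
```

{"method": "carry_out", "body": {"increments": [{"linear": [0.001, 0.006, 0.001], "yaw": 0}, {"linear": [0.001, 0.013, 0.001], "yaw": 0}, {"linear": [0.001, 0.02, 0.001], "yaw": 0}, {"linear": [0.001, 0.02, 0.001], "yaw": 0}]}}

```text
t: 45.12
tool_pos: [0.5289, -0.3122, 0.2164]
orientation: [-1.183, 1.196, -1.208]
force: [-0.6, 0.3, -1.6]
opening: 0.02
```

Run:
```python
from meas import *
state()
shot('side','s47.png',(290,80,90,90),8)
shot('wrist','w47.png',(240,100,150,180),3.2)
```

```text
t 45.12 tcp [ 0.5289 -0.3122  0.2164] yax [ 0.024  0.014 -1.   ] jaw [1.    0.003 0.024] jawang 0.003 F [-0.6  0.3 -1.6] T [-0.02 -0.08 -0.03] open 0.0200 q6 -0.64
```

{"method": "carry_out", "body": {"increments": [{"linear": [0.0005, 0.015, 0], "yaw": 0}, {"linear": [0.0005, 0.03, -0.0005], "yaw": 0}, {"linear": [0.0005, 0.045, -0.001], "yaw": 0}, {"linear": [0.0005, 0.054, -0.001], "yaw": 0}, {"linear": [0.0005, 0.059, -0.001], "yaw": 0}]}}

```text
t: 45.85
tool_pos: [0.5308, -0.3132, 0.1598]
orientation: [-1.183, 1.191, -1.212]
force: [-1.9, -0.5, 12.6]
opening: 0.0201
```

Run:
```python
from meas import *
state()
shot('side','s48.png',(290,80,90,90),8)
```

```text
t 45.85 tcp [ 0.5308 -0.3132  0.1598] yax [ 0.028  0.011 -1.   ] jaw [1.    0.003 0.028] jawang 0.003 F [-1.9 -0.5 12.6] T [-0.13  0.18  0.01] open 0.0201 q6 -0.64
```

{"method": "carry_out", "body": {"increments": [{"linear": [0, 0, 0], "yaw": 0}, {"linear": [0, 0, 0], "yaw": 0}, {"linear": [0, -0.04, 0], "yaw": 0}, {"linear": [0, -0.09, 0], "yaw": 0}, {"linear": [0, -0.13, 0], "yaw": 0}], "gripper": 0.5}}

```text
t: 46.52
tool_pos: [0.5272, -0.3146, 0.2914]
orientation: [-1.182, 1.191, -1.213]
force: [1.0, -1.2, -0.6]
opening: 0.0462
```

Run:
```python
from meas import *
to([0.5086,0.2376,0.16],-0.1644)
shot('side','s49.png',(290,80,90,90),8)
```

```text
t 46.52 tcp [ 0.5272 -0.3146  0.2914] yax [ 0.028  0.01  -1.   ] jaw [1.    0.003 0.028] jawang 0.003 F [ 1.  -1.2 -0.6] T [-0.04 -0.09 -0.07] open 0.0462 q6 -0.64
linear [-0.5509  0.1364 -0.0205]
yaw 0.168 (or -2.974)
```

Run:
```python
from meas import *
s=cam('side')
q=lambda X:((proj(s,[X])[0]+.44-[290,80])*8).round(0)
for y in (-.3134,-.393): print(q([.534,y,.085]),q([.534,y,.18]),'9mm high:',q([.534,y,.094]),q([.534,y,.189]),'top +20mm y',q([.534,y+.02,.18]),'-20',q([.534,y-.02,.18]),'+x20',q([.554,y,.18]))
```

```text
[341. 558.] [345. 390.] 9mm high: [342. 542.] [346. 374.] top +20mm y [328. 418.] -20 [362. 363.] +x20 [302. 379.]
[404. 452.] [411. 285.] 9mm high: [405. 437.] [412. 269.] top +20mm y [395. 311.] -20 [427. 260.] +x20 [369. 275.]
```

Run:
```python
from meas import *
shot('wrist','w50.png',(230,100,170,150),4)
state()
```

```text
t 46.62 tcp [ 0.529  -0.3159  0.296 ] yax [ 0.035  0.005 -0.999] jaw [0.999 0.003 0.035] jawang 0.003 F [-0.   0.1  0.6] T [-0.05 -0.06  0.03] open 0.0464 q6 -0.64
```

```bash
cat >> h.py <<'E'
def tri(ca,ua,cb,ub):
    def r(c,u):
        d=np.array([(u[0]-c['cx'])/c['f'],(u[1]-c['cy'])/c['f'],1])@c['R']; return -c['R'].T@c['t'],d/np.linalg.norm(d)
    o1,d1=r(ca,ua); o2,d2=r(cb,ub)
    A=np.c_[d1,-d2]; s=np.linalg.lstsq(A,o2-o1,rcond=None)[0]
    p,q=o1+s[0]*d1,o2+s[1]*d2
    return (p+q)/2,np.linalg.norm(p-q)
E
python3 - <<'E'
from h import *
w=cam('wrist'); s=cam('side')
W=lambda x,y:(230+x/4-.37,100+y/4-.37); S=lambda x,y:(290+x/8-.44,80+y/8-.44)
print('end front',tri(w,W(335,402),s,S(352,382)))
print('shoulder front',tri(w,W(326,305),s,S(350,548)))
for z in (.085,.095): print(z,ray(w,[W(326,305)],z))
for z in (.18,.19): print(z,ray(w,[W(335,402)],z))
E
```

```text
end front (array([ 0.53314441, -0.31696372,  0.18213128]), np.float64(0.0015816409233260955))
shoulder front (array([ 0.53221589, -0.31205306,  0.09228888]), np.float64(0.005192920167035832))
0.085 [[ 0.53483273 -0.31227075  0.085     ]]
0.095 [[ 0.53453277 -0.31060082  0.095     ]]
0.18 [[ 0.53394626 -0.31715608  0.18      ]]
0.19 [[ 0.53357453 -0.31472755  0.19      ]]
```

Run:
```python
from h import *
to([0.5335,-0.321,0.20],0.003)
```

```text
t 46.62 tcp [ 0.529  -0.3159  0.296 ] yax [ 0.035  0.005 -0.999] jaw [0.999 0.003 0.035] jawang 0.003 F [-0.   0.1  0.6] T [-0.05 -0.06  0.03] open 0.0464 q6 -0.64
linear [0.0056 0.096  0.0011]
yaw 0.000 (or -3.141)
```

{"method": "carry_out", "body": {"increments": [{"linear": [0.0056, 0.0, 0.001], "yaw": 0}, {"linear": [0.0056, 0.03, 0.001], "yaw": 0}, {"linear": [0.0056, 0.07, 0.001], "yaw": 0}, {"linear": [0.0056, 0.096, 0.001], "yaw": 0}, {"linear": [0.0056, 0.096, 0.001], "yaw": 0}], "gripper": 0}}

```text
t: 47.25
tool_pos: [0.5312, -0.3197, 0.1952]
orientation: [-1.182, 1.19, -1.213]
force: [0.9, 0.9, -0.3]
opening: 0.002
```

{"method": "carry_out", "body": {"increments": [{"linear": [0, 0.004, 0], "yaw": 0}, {"linear": [0, 0.008, 0], "yaw": 0}, {"linear": [0, 0.008, 0], "yaw": 0}]}}

```text
t: 47.62
tool_pos: [0.532, -0.32, 0.1884]
orientation: [-1.182, 1.188, -1.215]
force: [0.2, -0.3, 0.9]
opening: 0.0005
```

Run:
```python
from h import *
state()
shot('side','s51.png',(290,60,90,90),8)
```

```text
t 47.62 tcp [ 0.532  -0.32    0.1884] yax [ 0.03   0.009 -1.   ] jaw [1.    0.003 0.03 ] jawang 0.003 F [ 0.2 -0.3  0.9] T [-0.03 -0.07  0.06] open 0.0005 q6 -0.65
```

{"method": "carry_out", "body": {"increments": [{"linear": [0, 0.002, 0], "yaw": 0}, {"linear": [0, 0.004, 0], "yaw": 0}, {"linear": [0, 0.004, 0], "yaw": 0}]}}

```text
t: 48.05
tool_pos: [0.5335, -0.3206, 0.1879]
orientation: [-1.181, 1.184, -1.218]
force: [-2.0, 2.4, 14.4]
opening: 0.0006
```

{"method": "carry_out", "body": {"increments": [{"linear": [0, -0.03, 0], "yaw": 0}, {"linear": [0.03, -0.03, 0], "yaw": 0}, {"linear": [0.068, -0.02, -0.001], "yaw": 0}, {"linear": [0.068, -0.01, -0.001], "yaw": 0}, {"linear": [0.068, -0.01, -0.001], "yaw": 0}]}}

```text
t: 48.68
tool_pos: [0.5318, -0.3878, 0.1958]
orientation: [-1.181, 1.187, -1.216]
force: [-0.2, 1.1, -0.8]
opening: 0.0005
```

{"method": "carry_out", "body": {"increments": [{"linear": [0, 0.003, 0], "yaw": 0}, {"linear": [0, 0.006, 0], "yaw": 0}, {"linear": [0, 0.009, 0], "yaw": 0}, {"linear": [0, 0.011, 0], "yaw": 0}]}}

```text
t: 49.18
tool_pos: [0.5335, -0.3883, 0.1876]
orientation: [-1.18, 1.182, -1.219]
force: [0.6, 1.2, 15.5]
opening: 0.0006
```

Run:
```python
from h import *
state()
shot('side','s52.png',(290,60,90,90),8)
```

```text
t 49.17 tcp [ 0.5335 -0.3883  0.1876] yax [ 0.036  0.006 -0.999] jaw [0.999 0.004 0.036] jawang 0.004 F [ 0.6  1.2 15.5] T [ 0.14 -0.02  0.03] open 0.0006 q6 -0.73
```

{"method": "carry_out", "body": {"increments": [{"linear": [0, -0.04, 0], "yaw": 0}, {"linear": [0, -0.08, 0], "yaw": 0}, {"linear": [-0.05, -0.09, 0], "yaw": 0.05}, {"linear": [-0.11, -0.09, 0], "yaw": 0.1}, {"linear": [-0.17, -0.09, 0], "yaw": 0.16}]}}

```text
t: 49.85
tool_pos: [0.5296, -0.2173, 0.279]
orientation: [-1.096, 1.3, -1.336]
force: [-0.2, 0.0, 0.0]
opening: 0.0002
```

Run:
```python
from h import *
to([0.51,0.20,0.25],-0.1644)
```

```text
t 49.85 tcp [ 0.5296 -0.2173  0.279 ] yax [ 0.038  0.005 -0.999] jaw [ 0.987 -0.158  0.036] jawang -0.159 F [-0.2  0.   0. ] T [-0.1  -0.03  0.01] open 0.0002 q6 -0.33
linear [-0.4086  0.0303 -0.0864]
yaw 0.006 (or -3.136)
```

{"method": "carry_out", "body": {"increments": [{"linear": [-0.409, 0.0, -0.086], "yaw": 0}, {"linear": [-0.409, 0.0, -0.086], "yaw": 0}, {"linear": [-0.409, 0.0, -0.086], "yaw": 0}, {"linear": [-0.409, 0.0, -0.086], "yaw": 0}, {"linear": [-0.409, 0.0, -0.086], "yaw": 0}]}}

```text
t: 50.48
tool_pos: [0.5141, 0.0953, 0.2803]
orientation: [-1.096, 1.299, -1.337]
force: [0.6, -0.2, -0.7]
opening: 0.0004
```

Run:
```python
from h import *
to([0.508,0.20,0.25],-0.1644)
```

```text
t 50.48 tcp [0.5141 0.0953 0.2803] yax [ 0.039  0.005 -0.999] jaw [ 0.987 -0.158  0.038] jawang -0.159 F [ 0.6 -0.2 -0.7] T [ 0.02 -0.05 -0.01] open 0.0004 q6 0.24
linear [-0.1021  0.0306 -0.0237]
yaw 0.006 (or -3.136)
```

{"method": "carry_out", "body": {"increments": [{"linear": [-0.05, 0.01, -0.012], "yaw": 0.006}, {"linear": [-0.09, 0.02, -0.02], "yaw": 0.006}, {"linear": [-0.102, 0.03, -0.024], "yaw": 0.006}, {"linear": [-0.102, 0.03, -0.024], "yaw": 0.006}, {"linear": [-0.102, 0.03, -0.024], "yaw": 0.006}]}}

```text
t: 51.1
tool_pos: [0.508, 0.1988, 0.251]
orientation: [-1.092, 1.304, -1.342]
force: [-0.0, -0.5, 0.4]
opening: 0.0002
```

Run:
```python
from meas import *
im,c=shot('wrist','w55.png')
shot('side','s55.png',(170,220,180,150),4.4)
h=cv2.cvtColor(im,cv2.COLOR_BGR2HSV); m=((h[...,0]>45)&(h[...,0]<75)&(h[...,1]>120)).astype(np.uint8)
n,l,s,ce=cv2.connectedComponentsWithStats(m)
for i in range(1,n):
    if s[i,4]>50: print(s[i],ray(c,ce[i],.068)[0])
to([0.5086,0.2378,0.10],-0.1644)
```

```text
[287 135  27  27 584] [0.50842064 0.23741649 0.068     ]
[573 313  23  56 598] [ 0.80565483 -0.03609214  0.068     ]
t 51.20 tcp [0.5082 0.1987 0.2513] yax [ 0.04   0.005 -0.999] jaw [ 0.985 -0.166  0.039] jawang -0.167 F [ 0.5 -0.3  0.2] T [-0.   -0.04 -0.04] open 0.0008 q6 0.45
linear [-0.0369  0.1514 -0.0119]
yaw -0.002 (or 3.139)
```

{"method": "carry_out", "body": {"increments": [{"linear": [-0.037, 0.03, -0.003], "yaw": 0}, {"linear": [-0.037, 0.08, -0.006], "yaw": 0}, {"linear": [-0.037, 0.13, -0.01], "yaw": 0}, {"linear": [-0.037, 0.151, -0.012], "yaw": 0}, {"linear": [-0.037, 0.151, -0.012], "yaw": 0}]}}

```text
t: 51.82
tool_pos: [0.5074, 0.2365, 0.0986]
orientation: [-1.094, 1.307, -1.343]
force: [0.5, -0.2, 0.2]
opening: 0.0007
```

Run:
```python
from meas import *
to([0.5086,0.2376,0.068],-0.1644)
shot('side','s56.png',(170,220,180,150),4.4)
```

```text
t 51.83 tcp [0.5074 0.2365 0.0986] yax [ 0.036  0.004 -0.999] jaw [ 0.985 -0.167  0.035] jawang -0.168 F [ 0.5 -0.2  0.2] T [-0.02 -0.07  0.02] open 0.0007 q6 0.52
linear [-0.0009  0.0306 -0.0001]
yaw -0.003 (or 3.138)
```

Run:
```python
from meas import *
shot('top','t57.png',(300,100,200,160),4)
```

{"method": "carry_out", "body": {"increments": [{"linear": [-0.001, 0.015, 0], "yaw": 0}, {"linear": [-0.001, 0.026, 0], "yaw": 0}, {"linear": [-0.001, 0.032, 0], "yaw": 0}, {"linear": [-0.001, 0.034, 0], "yaw": 0}, {"linear": [-0.001, 0.034, 0], "yaw": 0}]}}

```text
t: 52.55
tool_pos: [0.5125, 0.2392, 0.0735]
orientation: [-1.086, 1.302, -1.344]
force: [-21.1, -7.6, 47.7]
opening: 0.0005
```

{"method": "carry_out", "body": {"increments": [{"linear": [0, -0.02, 0], "yaw": 0}, {"linear": [0, -0.05, 0], "yaw": 0}, {"linear": [0, -0.05, -0.03], "yaw": 0}, {"linear": [0, -0.05, -0.055], "yaw": 0}, {"linear": [0, -0.05, -0.055], "yaw": 0}], "gripper": 1}}

```text
t: 53.18
tool_pos: [0.4547, 0.2483, 0.1205]
orientation: [-1.088, 1.302, -1.343]
force: [-0.1, 0.1, 0.5]
opening: 0.0457
```

Run:
```python
from meas import *
s,R=state()
j=R[:,2]
b=np.array([.5086,.2376,.1]); tgt=b-.0555*j; to(tgt,-0.1644)
shot('side','s58.png',(170,220,180,150),4.4)
shot('wrist','w58.png')
```

```text
t 53.17 tcp [0.4547 0.2483 0.1205] yax [ 0.043  0.006 -0.999] jaw [ 0.985 -0.165  0.041] jawang -0.166 F [-0.1  0.1  0.5] T [-0.   -0.06 -0.02] open 0.0457 q6 0.58
t 53.17 tcp [0.4547 0.2483 0.1205] yax [ 0.043  0.006 -0.999] jaw [ 0.985 -0.165  0.041] jawang -0.166 F [-0.1  0.1  0.5] T [-0.   -0.06 -0.02] open 0.0457 q6 0.58
linear [ 0.0019  0.0227 -0.0015]
yaw -0.001 (or 3.140)
```

{"method": "carry_out", "body": {"increments": [{"linear": [0.002, 0, -0.0015], "yaw": 0}, {"linear": [0.002, 0, -0.0015], "yaw": 0}, {"linear": [0.002, 0.0, -0.0015], "yaw": 0}, {"linear": [0.002, 0.0, -0.0015], "yaw": 0}, {"linear": [0.002, 0.025, -0.0015], "yaw": 0}], "gripper": 1}}

```text
t: 53.9
tool_pos: [0.4577, 0.2473, 0.098]
orientation: [-1.081, 1.299, -1.344]
force: [-0.4, 0.3, 0.6]
opening: 0.0927
```

Run:
```python
from meas import *
s,R=state()
b=np.array([.5086,.2376,.0]); tgt=b-.0555*R[:,2]; tgt[2]=.067; to(tgt,-0.1644)
shot('side','s59.png',(170,220,180,150),4.4)
shot('wrist','w59.png')
```

```text
t 53.90 tcp [0.4577 0.2473 0.098 ] yax [ 0.049  0.008 -0.999] jaw [ 0.985 -0.166  0.047] jawang -0.167 F [-0.4  0.3  0.6] T [-0.04 -0.01 -0.02] open 0.0927 q6 0.58
t 53.90 tcp [0.4577 0.2473 0.098 ] yax [ 0.049  0.008 -0.999] jaw [ 0.985 -0.166  0.047] jawang -0.167 F [-0.4  0.3  0.6] T [-0.04 -0.01 -0.02] open 0.0927 q6 0.58
linear [ 0.0016  0.0308 -0.0051]
yaw -0.002 (or 3.139)
```

{"method": "carry_out", "body": {"increments": [{"linear": [0.0016, 0.005, -0.005], "yaw": 0}, {"linear": [0.0016, 0.015, -0.005], "yaw": 0}, {"linear": [0.0016, 0.024, -0.005], "yaw": 0}, {"linear": [0.0016, 0.029, -0.005], "yaw": 0}, {"linear": [0.0016, 0.032, -0.005], "yaw": 0}]}}

```text
t: 54.62
tool_pos: [0.4563, 0.2451, 0.0704]
orientation: [-1.081, 1.295, -1.349]
force: [-24.6, -23.8, 77.2]
opening: 0.0796
```

Run:
```python
from meas import *
s,R=state()
tip=s['tool_pos']+R@[0,.008,.0555]; print('finger tip',tip.round(4), 'dryer',(DR.T@(tip[:2]-DT)).round(4))
shot('side','s60.png',(230,240,80,70),9)
```

```text
t 54.62 tcp [0.4563 0.2451 0.0704] yax [ 0.053  0.004 -0.999] jaw [ 0.985 -0.166  0.051] jawang -0.167 F [-24.6 -23.8  77.2] T [-4.97  0.48 -1.42] open 0.0796 q6 0.58
finger tip [0.5114 0.2359 0.0653] dryer [-0.1223 -0.0031]
```

{"method": "carry_out", "body": {"increments": [{"linear": [0, -0.01, 0], "yaw": 0}, {"linear": [0, -0.02, 0], "yaw": 0}, {"linear": [0, -0.02, 0], "yaw": 0}, {"linear": [0, -0.02, 0], "yaw": 0}], "gripper": 1, "newtons": 60}}

```text
t: 55.18
tool_pos: [0.4547, 0.2446, 0.0893]
orientation: [-1.082, 1.295, -1.349]
force: [-0.0, 0.5, 0.3]
opening: 0.0924
```

Run:
```python
from meas import *
s,R=state()
tip=s['tool_pos']+R@[0,.008,.0555]; print('finger tip',tip.round(4), 'dryer',(DR.T@(tip[:2]-DT)).round(4))
shot('side','s61.png',(230,230,80,70),9)
shot('wrist','w61.png',(330,150,150,110),5)
shot('top','t61.png',(190,160,80,70),8)
```

```text
t 55.17 tcp [0.4547 0.2446 0.0893] yax [ 0.051  0.003 -0.999] jaw [ 0.985 -0.166  0.05 ] jawang -0.167 F [-0.   0.5  0.3] T [-0.04 -0.01  0.  ] open 0.0924 q6 0.58
finger tip [0.5098 0.2354 0.0841] dryer [-0.123  -0.0016]
```

Run:
```python
from plant import robot
print(robot.tip_reach, [a for a in dir(robot) if not a.startswith('_')])
```

```text
0.008 ['IKError', 'camera_params', 'close_job', 'read_camera', 'read_state', 'tip_reach']
```

{"method": "carry_out", "body": {"increments": [{"linear": [-0.002, 0.005, -0.0015], "yaw": 0}, {"linear": [-0.002, 0.01, -0.0015], "yaw": 0}, {"linear": [-0.002, 0.013, -0.0015], "yaw": 0}, {"linear": [-0.002, 0.013, -0.0015], "yaw": 0}]}}

```text
t: 55.82
tool_pos: [0.4542, 0.2469, 0.0762]
orientation: [-1.083, 1.296, -1.349]
force: [-1.3, 0.5, 2.1]
opening: 0.0931
```

Run:
```python
from meas import *
s,R=state()
tip=s['tool_pos']+R@[0,.008,.0555]; print('finger tip',tip.round(4), 'dryer',(DR.T@(tip[:2]-DT)).round(4))
shot('wrist','w62.png',(330,150,150,110),5)
```

```text
t 55.83 tcp [0.4542 0.2469 0.0762] yax [ 0.051  0.003 -0.999] jaw [ 0.985 -0.166  0.05 ] jawang -0.167 F [-1.3  0.5  2.1] T [-0.05  0.08 -0.06] open 0.0931 q6 0.59
finger tip [0.5093 0.2377 0.071 ] dryer [-0.1208 -0.0007]
```

{"method": "carry_out", "body": {"increments": [{"linear": [0, 0.002, 0], "yaw": 0}, {"linear": [0, 0.004, 0], "yaw": 0}, {"linear": [0, 0.004, 0], "yaw": 0}]}}

```text
t: 56.25
tool_pos: [0.4547, 0.247, 0.0726]
orientation: [-1.082, 1.295, -1.349]
force: [-1.9, -0.4, 4.4]
opening: 0.0929
```

Run:
```python
from h import *
from plant import robot
from scipy.spatial.transform import Rotation as Ro
import numpy as np
s=robot.read_state()
R=Ro.from_rotvec(s['orientation']).as_matrix()
print(s['t'],s['tool_pos'],s['force'],s['opening'],np.array(s['tool_pos'])+R@[0,.008,.0555])
```

```text
56.25 [0.45472828 0.24696445 0.07260866] [-1.88115838 -0.39503241  4.44430187] 0.09292670976648758 [0.50979616 0.23775453 0.06741679]
```

{"method": "carry_out", "body": {"increments": [{"linear": [0, 0.002, 0], "yaw": 0}, {"linear": [0, 0.003, 0], "yaw": 0}, {"linear": [0, 0.003, 0], "yaw": 0}]}}

```text
t: 56.62
tool_pos: [0.4551, 0.2471, 0.0714]
orientation: [-1.081, 1.295, -1.349]
force: [-12.5, -3.5, 20.3]
opening: 0.0929
```

```bash
cat h.py | grep -A12 "def shot"
python3 - <<'E'
from h import *
from plant import robot
from scipy.spatial.transform import Rotation as Ro
import numpy as np
s=robot.read_state()
R=Ro.from_rotvec(s['orientation']).as_matrix()
print(s['t'],s['tool_pos'],s['force'],s['opening'],np.array(s['tool_pos'])+R@[0,.008,.0555])
E
```

```text
def shot(n,name,crop=None,s=1):
    c=cam(n); im=robot.read_camera(n); o=im
    if crop: x,y,w,h=crop; o=im[y:y+h,x:x+w]
    if s!=1: o=cv2.resize(o,None,fx=s,fy=s,interpolation=cv2.INTER_CUBIC)
    cv2.imwrite('pics/'+name,o); return im,c
DR=np.array([[0.1637,-0.9865],[0.9865,0.1637]]); DT=np.array([0.5284,0.3570])
def dry(x,y=0): return DR@[x,y]+DT
def plate_rows(rb,rA,rB,wA=None,top=157.):
    """tool x at bottom / A / B assuming depth of top end `top` mm, 95 mm length"""
    a=lambda r:np.radians(13.8)+np.arctan((r-198.96)/332.98)
    xA=66-0; dA=top; xa=np.tan(a(rA))*dA-66; xb=np.tan(a(rB))*dA-66
    # bottom: find depth s.t. distance 95
    from scipy.optimize import brentq
56.625 [0.45514804 0.24713909 0.0714331 ] [-12.48536804  -3.49831542  20.32386046] 0.09294532132626741 [0.51021959 0.23793259 0.06627413]
```

```bash
python3 - <<'E'
from h import *
from plant import robot
im,c=shot('side','s63.png')
p=proj(c,np.array([0.5086,0.2377,0.068])) if True else 0
print(p)
u,v=int(p[0]),int(p[1])
import cv2
o=im[max(0,v-40):v+40,max(0,u-60):u+60]
cv2.imwrite('pics/s63c.png',cv2.resize(o,None,fx=6,fy=6,interpolation=cv2.INTER_CUBIC))
shot('wrist','w63.png')
E
ls pics | grep -E "^s(5|6)"
```

```text
[[268.98463432 275.49036152]]
s5.png
s51.png
s52.png
s55.png
s56.png
s58.png
s59.png
s6.png
s60.png
s61.png
s63.pngTraceback (most recent call last):
  File "<stdin>", line 6, in <module>
TypeError: only length-1 arrays can be converted to Python scalars
```

Run:
```python
from h import *
import cv2
im=cv2.imread('pics/s63.png');u,v=269,275
o=im[v-45:v+35,u-60:u+60]
cv2.imwrite('pics/s63c.png',cv2.resize(o,None,fx=6,fy=6,interpolation=cv2.INTER_CUBIC))
shot('wrist','w63.png')
```

```text
(no output)
```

View pics/s63c.png

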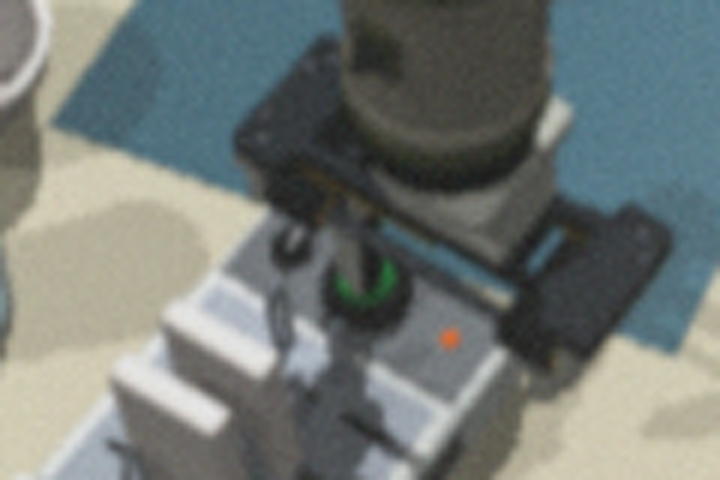

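View pics/w63.png

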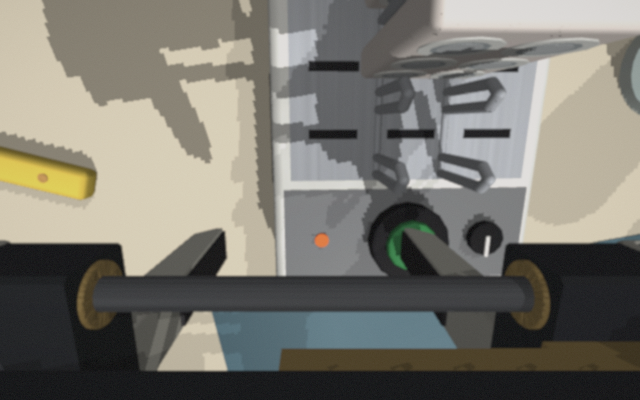

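The wrist picture shows the fingertip inside the black ring at about (415, 240), with green around it at (400, 250). In the side picture the button has sunk in its ring. I'll press a little harder and hold.

{"method": "carry_out", "body": {"increments": [{"linear": [0, 0.002, 0], "yaw": 0}, {"linear": [0, 0.002, 0], "yaw": 0}, {"linear": [0, 0.002, 0], "yaw": 0}]}}

```text
t: 57.1
tool_pos: [0.4552, 0.2471, 0.0714]
orientation: [-1.082, 1.295, -1.349]
force: [-15.0, -4.4, 23.9]
opening: 0.0927
```

It's a hard stop. I'll back off in small steps and read the spring's force over the travel, to confirm it was the full 6 mm.

{"method": "carry_out", "body": {"increments": [{"linear": [0, -0.001, 0], "yaw": 0}, {"linear": [0, -0.002, 0], "yaw": 0}, {"linear": [0, -0.002, 0], "yaw": 0}]}}

```text
t: 57.48
tool_pos: [0.4553, 0.2472, 0.0734]
orientation: [-1.081, 1.295, -1.349]
force: [-1.3, 0.2, 3.6]
opening: 0.0932
```

{"method": "carry_out", "body": {"increments": [{"linear": [0, -0.002, 0], "yaw": 0}, {"linear": [0, -0.002, 0], "yaw": 0}]}}

```text
t: 57.72
tool_pos: [0.4553, 0.2472, 0.0754]
orientation: [-1.081, 1.295, -1.35]
force: [-0.3, 0.8, 2.9]
opening: 0.0931
```

{"method": "carry_out", "body": {"increments": [{"linear": [0, -0.002, 0], "yaw": 0}, {"linear": [0, -0.002, 0], "yaw": 0}]}}

```text
t: 57.98
tool_pos: [0.4552, 0.2472, 0.0774]
orientation: [-1.081, 1.295, -1.35]
force: [-0.8, 0.8, 1.7]
opening: 0.093
```

{"method": "carry_out", "body": {"increments": [{"linear": [0, -0.002, 0], "yaw": 0}, {"linear": [0, -0.002, 0], "yaw": 0}]}}

```text
t: 58.22
tool_pos: [0.4549, 0.247, 0.0793]
orientation: [-1.081, 1.295, -1.35]
force: [0.2, 0.3, -0.2]
opening: 0.0931
```

{"method": "carry_out", "body": {"increments": [{"linear": [0, -0.003, 0], "yaw": 0}, {"linear": [0, -0.003, 0], "yaw": 0}]}}

```text
t: 58.48
tool_pos: [0.4548, 0.2471, 0.0825]
orientation: [-1.081, 1.295, -1.35]
force: [0.0, 0.6, 0.3]
opening: 0.093
```

The spring force runs from the stop at z = .0714 and is gone between .0774 and .0793. That is at least 6 mm of travel, so the press was full. Now I'll retreat straight up.

{"method": "carry_out", "body": {"increments": [{"linear": [0, -0.04, 0], "yaw": 0}, {"linear": [0, -0.09, 0], "yaw": 0}, {"linear": [0, -0.14, 0], "yaw": 0}, {"linear": [0, -0.15, 0], "yaw": 0}, {"linear": [0, -0.15, 0], "yaw": 0}]}}

```text
t: 59.1
tool_pos: [0.4473, 0.2468, 0.2327]
orientation: [-1.08, 1.294, -1.35]
force: [0.1, 0.0, -0.8]
opening: 0.0933
```

Run:
```python
from h import *
shot('side','s64.png'); shot('top','t64.png'); shot('wrist','w64.png')
s=robot.read_state(); print(s['t'],s['tool_pos'],s['force'])
```

```text
59.25 [0.4459731  0.2462099  0.23004443] [-0.1367223   0.86489218 -0.286462  ]
```

View pics/s64.png

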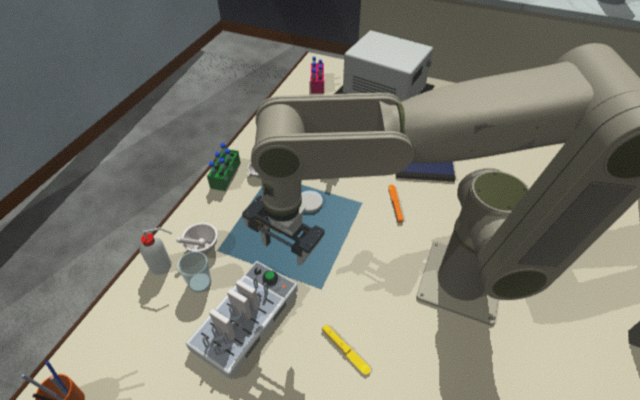

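View pics/t64.png

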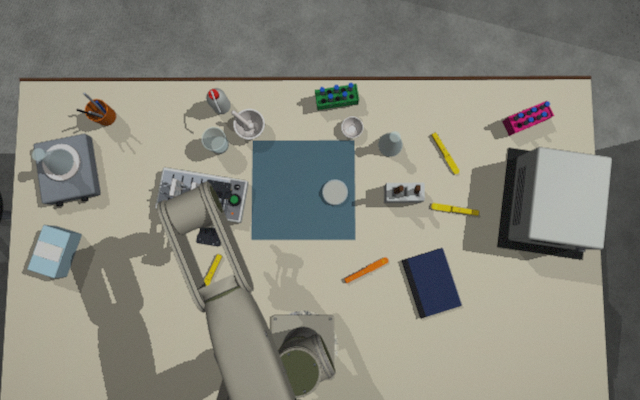

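View pics/w64.png

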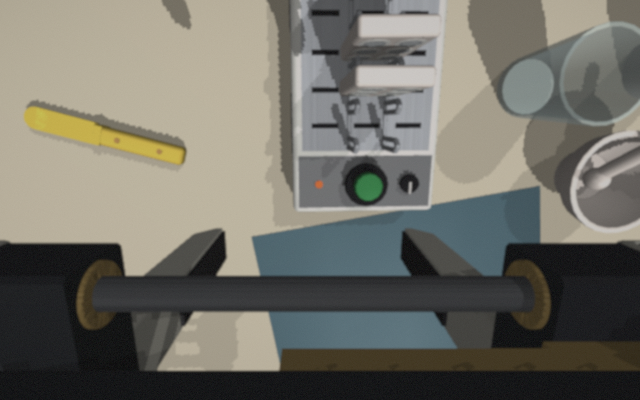

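Side picture: three plates stand in their bays at about (222, 325), (240, 300) and (250, 290), and the button is up at (270, 277). Top picture: both spatula handles stand in the block at (398, 190) and (418, 190). Wrist picture: two upright plates, and the button raised in its ring at (368, 185). I'll zoom in on the block and dryer once more before handing in.

Run:
```python
import cv2,numpy as np
a=cv2.imread('pics/t64.png')[165:215,370:450];b=cv2.imread('pics/s64.png')[255:375,180:310]
a=cv2.resize(a,(640,400),interpolation=cv2.INTER_CUBIC)[:, :380];b=cv2.resize(b,(433,400),interpolation=cv2.INTER_CUBIC)[:,:410]
cv2.imwrite('pics/c65.png',np.hstack([a,b]))
```

```text
(no output)
```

View pics/c65.png

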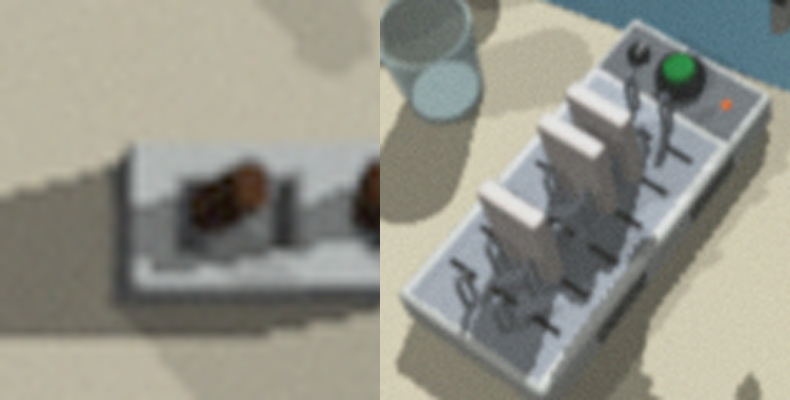

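The crop shows the spatula fully in its slot with a slight lean, which the slot's play keeps below about 9°. The three plates are square in their bays, the button is up, and the robot is clear. Handing in.

Run:
```python
from plant import robot
print(robot.close_job())
```

```text
the job is handed in; nothing more can be done
None
```

The washing-up is racked and the green start button was pressed right down, and I handed the job in at about 59 s of the 210 s. `close_job` reports no verdict.

- **Plates:** only three were present. They stand on edge in bays 2, 3 and 5, and the last side picture shows them upright.
- **Spatulas:** both are blade-down in the x = −40 and x = +40 slots of the block. A touch on each handle end at z ≈ 0.18 m, taken before the button press, showed both fully home. The last top picture shows a slight lean in one, which the slot's play limits to about 9°, inside the 14° allowed.
- **Button:** two earlier tries partly landed on the bezel (force readings of about 48 and 77 N upward). On the third, with one fingertip inside the ring, it met a hard stop. Backing off, the spring force faded over at least 6 mm, so I take it as fully pressed. The last pictures show it up again.
- **Rest of the bench:** the bystanders looked undisturbed in the last top picture; I did not measure their positions. The gripper was clear of everything, with under 1 N on the wrist.

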